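Clamp the fallen coupling: catch off, lever home, hold

TASK

The coupling that fell over beside the lever clamp has to be held for deburring: stand it upright, castellated rim up, on the anvil between the clamp's jaws and let go of it while the safety catch still locks the lever. Then flip the safety catch right over, off the lever, and pull the lever over towards the vee jaw's end until it is fully home, so that the spring jaw clamps the coupling in the vee; finish while holding the lever there, as it springs back when let go. Leave everything else lying round the clamp where it is.

Things in the scene. Friction and masses are not known exactly. Their poses are not given: they have to be found in the camera images.
- coupling_centre (a point): The fallen coupling, lying on its side in the open, left of the clamp and beyond its housing: a chrome part, 33 mm in diameter (32 at the rim), 46 mm long, 62 g, with a castellated (notched) rim at one end and a plain flat foot at the other. The point is its centre, on its axis, 23 mm from the foot; z runs along its axis from the foot to the castellated rim
- coupling: the same fallen coupling; origin at the centre of its foot
- seat (a point): On the steel anvil (26 mm above the bench, 52 mm wide): where the centre of the coupling's foot is once clamped. Axes are the whole clamp's: x from the vee jaw to the sliding jaw, y to the left of that, z up. Jaws stand on the -x and +x sides only, with 11 mm of play along x while open: load the coupling about 5 mm to the +x side of the point; the jaw pushes it the rest of the way into the vee
- vee (a point): middle of the top of the fixed jaw, a steel vee block 33 mm wide (y) that stands on the -x side of the seat, from 48 mm to 9 mm from the seat point, its top 62 mm above the bench; its 90 degree vee opens to +x and touches a coupling that stands on the seat point
- spring_nose: spring pad of the sliding jaw on the +x side of the seat, 24 mm wide, from 15 to 39 mm above the anvil; origin in its face, 27.5 mm from the seat point when open. The lever drives it 15 mm to -x; on the last 4 mm it presses a coupling in the vee, with up to about 24 N. Behind it (x 46 to 108 mm from the seat, 27 mm to either side) is the slide housing, 76 mm high
- lever_clamp: the whole lever clamp, a grey cast base bolted to the bench, jaws on its left half, lever on its right half (seen along x); origin on the bench under the seat, axes as for the seat. The base is 14 mm high, from x = -64 to 118 mm, 38 mm to either side of the seat; behind x = 40 mm it reaches to y = -136 mm
- lever_grip (a point): middle of the lever's hand grip, a black round bar 18 mm in diameter and 58 mm long that stands out level from the top of the lever to its left (along the clamp's y); pinch it across the bar, in the direction of the pull. The lever itself is a round steel rod of 13 mm, 36 mm to the right of this point; nothing stands beside the grip
- lever_axis (a point): point on the lever's shaft (which runs along the clamp's y), in the plane in which the lever swings, 80 mm to the right of the seat, 33 mm above the bench; the grip's axis swings about it at 165 mm; the hand grip's middle is 36 mm to the left of this plane. Clamp axes
- clamp_lever (a joint): lever angle: 0 at rest, leaning 0.35 rad back (grip to +x of its shaft); grows as the grip is pulled over to -x, towards the vee jaw's end, to the stop at 1.0 (leaning 0.65 rad forward), where the jaw clamps. A spring draws it back: about 2 N at the grip at first, 4 N at the stop with a coupling in the jaws. With the catch on it moves only a few hundredths
- catch_tab (a point): middle of the safety catch's thumb tab, an upright aluminium plate 20 mm wide (clamp's x), 8 mm thick (y), 12 mm above and below this point. The catch is a bell crank pivoted at the right of the lever: its bar, 50 mm long, runs from the pivot to the left across the -x side of the lever rod and blocks it. Pushing the tab over to the right (-y) and down swings the bar up, clear of the lever
- catch_axis (a point): pivot of the safety catch, 34 mm below the tab's middle, 105 mm above the bench, clamp axes; the catch turns about x. The bracket that carries it stands on its -x side and reaches 13 mm above it
- catch (a joint): angle of the safety catch: 0 to 0.1 is on (bar level across the lever, tab upright); 1.62 is its stop, fully off (bar upright, tab level and pointing to the clamp's -y). It stays where it is left (friction, about 1.5 N at the tab)
- coupling_s1: a finished coupling of the same kind, standing upright at the far left; leave it alone; origin at its foot
- coupling_s2: a finished coupling of the same kind, standing upright at the far left; leave it alone; origin at its foot
- coupling_s3: a finished coupling of the same kind, standing upright at the far left; leave it alone; origin at its foot
- adapter_r: black adapter box 44 x 91 x 26 mm lying at the right of the clamp; leave it alone; origin in the middle of its underside
- adapter_f: black adapter box 44 x 91 x 26 mm lying at the right of the clamp, near the edge; leave it alone; origin in the middle of its underside
- tape: roll of tape, 80 mm in diameter, 20 mm high, lying behind the clamp, to its right; leave it alone; origin in the middle of its underside
- tweezers: tweezers, 121 x 15 x 5 mm, lying at the left of the clamp, near the edge; leave them alone; origin in the middle of their underside
Not all that is in view belongs to the job. What is shaped like the coupling but brown or green is not meant.

How it is judged:
By the outcome, as a careful person would: the job done as asked, in the order asked, and still so for the second after the job is handed in, while the arm keeps its last pose, push and grip.
It also fails if it takes over 64 s, if anything falls off the work surface, if the arm or the gripper's body presses on something with over 40 N, if the wrist force passes 120 N, or if a joint passes its speed limit or range.

ROBOT

A 6-joint arm with a two-finger parallel gripper is mounted at the origin on a cart in front of the work surface, level with it; the furniture and walls round the work are solid. World frame = base frame: x ahead of the robot, y to its left, z up, the work surface at z = 0. Lengths are in m, angles in rad, forces in N, time in s.
With the tool pointing down it reaches from about 0.35 to 0.725 m from the base axis. Payload 6 kg.
Tool frame: the origin (TCP) lies midway between the tips of the shut fingers; the grasp point (between the pads) lies 19 mm behind it (arm.grip_point_offset is the distance from the TCP to the grasp point, in m); z points along the fingers, y is the direction in which the jaws open and shut (so a half turn about z gives the same grasp; the last joint's range is limited). The gripper opens to 85 mm and grips with 20 to 120 N. Pads are 22 mm wide; open, the fingers measure 114 mm over their backs; the gripper's body (76 mm by 85 mm) begins 54 mm behind the grasp point. The pads swing forward as they close: fully open they stand 13 mm farther back than shut.
Start: joints at [1.558, 0.04, 0.085, 0, -1.615, -0.334], TCP at [0.204, 0.564, 0.231] pointing down, gripper open.
Joint ranges: [-2.56, 2.56], [-1.29, 2.01], [-1.08, 1.49], [-3.29, 1.98], [-2.81, -0.18], [-2.99, 2.99]. Speed limits (rad/s): [2.57, 2.57, 3.01, 3.14, 3.14, 3.14].

INTERFACE

Orientations are given as a unit quaternion [x, y, z, w].
In Python, from workcell import arm, optics gives the robot as it stands.
- The arm moves only by the tool send_rows, never from a script. Its argument "targets" is text: rows parted by semicolons, each of 7 numbers parted by spaces: the shift along the tool's x, y, z in mm, then the turn, a rotation vector about the tool's x, y, z in degrees, then the finger opening in mm, from 0 to 85.4. A call has 1 to 12 rows; each row shifts and turns the commanded pose from where the row before left it, along the tool's axes as they then stand; what a row does not reach is not made up. A row lasts 1/8 s, in which the tool goes at most 62.5 mm and 10.7 degrees, less where a joint would pass 70% of its speed; a pose out of reach is approached as far as the arm can. A call with a gripper value outside its range is refused whole. The fingers move at their own pace and stop on an object; "force" is the grip in N (left out, the last holds). Time passes only in rows, so rows that do not move let the fingers close. It gives the time, the measured TCP pose, the force and the opening at its end, in the units of the state.
- arm.state(): the state, without advancing time (a new reading comes with each control period).
- optics.get_image(name): name is "scene" or "top" or "wrist"; returns a dict with "pixels" (400x640x3 uint8, red, green, blue), "z_map" (400x640 float32, m along the optical axis (not along the pixel's ray), 0 where there is no reading), "fx", "fy", "cx", "cy" (pixels), "rvec" (rotation vector, rad) and "tvec" (3), from world to camera coordinates, as OpenCV has them. Camera axes: x right, y down, z forward; pixel columns grow to the right and rows downward; lengths in m; the calibration is good to about 2 mm. The wrist camera is an equidistant fisheye: a pixel r from the principal point sees the ray r / f radians off the axis. A picture is of the moment at which its call begins.
- arm.finish_job(): hands the job in, once; it reports no verdict.
The state is a dict: "clock": time; "joints": joint angles; "qvel": joint speeds; "tau": joint torques, N m; "tcp_pos": TCP position; "eef_rot": TCP orientation; "ft_force": force on the tool from outside, world axes, zero at the start; "wrist_torque": the same for the moment, N m; "opening": opening from 0.0 (shut) to 1.0 (fully open).
Only numpy, scipy, OpenCV 4.12 (cv2) and the standard library are available. Lean on these libraries where they do the work, as an engineer would, in place of code of your own. Each camera call takes 0.05 s, during which the arm holds its last target.

## Working session

There is one attempt and no reset: what is moved stays moved. The work goes in short steps, Python scripts to look and compute and a tool call to move; the robot and the scene stay as the last step left them, time stands still between calls to the robot, and variables do not carry over. Pictures are saved under pics/ and viewed, and the job is handed in when it is done.

Besides the shell and the picture viewer there is one more tool, called after ">>>" as name(argument=value, ...), one argument or row to a line, values as JSON. send_rows: Moves the arm, as the interface text tells. Its arguments: {"type":"object","properties":{"targets":{"type":"string"},"force":{"type":"number"}},"required":["targets"]}

```bash
ls; mkdir -p pics
python3 - <<'E'
from workcell import arm, optics
import cv2, numpy as np
print(arm.state(), arm.grip_point_offset)
for n in ("scene","top","wrist"):
    im=optics.get_image(n); cv2.imwrite(f"pics/{n}0.png",im["pixels"][:,:,::-1])
    np.savez(f"{n}0.npz",**{k:np.asarray(v) for k,v in im.items()})
    print(n,im["fx"],im["fy"],im["cx"],im["cy"],im["rvec"],im["tvec"])
E
```

```text
pics
{'clock': 0.0, 'joints': array([ 1.55769167e+00,  4.08144580e-02,  8.37789455e-02, -4.76234489e-04,
       -1.61550250e+00, -3.33713683e-01]), 'qvel': array([-0.00108922,  0.00018696,  0.00073304, -0.00014527, -0.00057025,
        0.00085333]), 'tau': array([-4.61960769e-05, -3.68210149e+01,  3.47407043e+01,  6.93189159e+00,
       -5.43912261e-03,  7.72571553e-06]), 'tcp_pos': array([0.20374312, 0.56398684, 0.23025737]), 'eef_rot': array([ 9.85003668e-01, -1.72531039e-01, -9.58356925e-05,  8.97648194e-04]), 'ft_force': array([-0.22619381, -0.56885985, -0.50789276]), 'wrist_torque': array([ 0.01105295, -0.00770763, -0.02158176]), 'opening': 0.99840078652817} 0.0187
scene 501.1184380237168 501.1184380237168 320.88417100582103 199.35897771347888 [ 0.63881086 -2.49110134  1.38689315] [0.56157803 0.20084329 1.25721397]
top 403.70210151252616 403.70210151252616 316.517333565204 198.62018434223467 [ 1.9712607  -2.21830564  0.263959  ] [0.21971523 0.58527504 1.11918737]
wrist 309.70691628693146 309.70691628693146 324.09358316395856 200.31924458725504 [-1.70131734  2.42327816  0.3397592 ] [ 0.59854064 -0.03435005  0.37829402]
```

View pics/scene0.png

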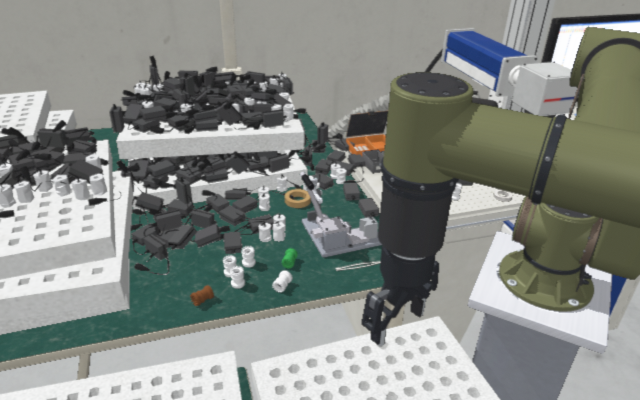

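View pics/top0.png

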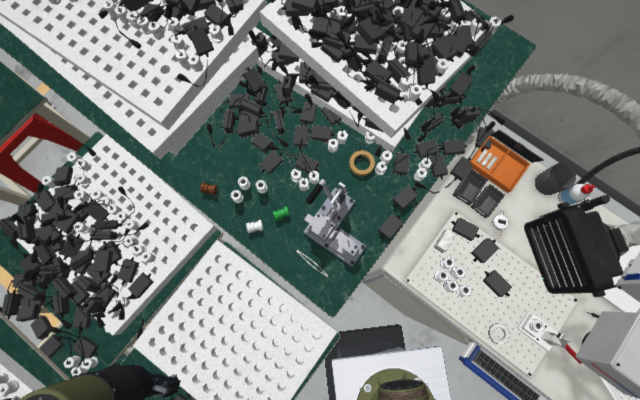

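View pics/wrist0.png

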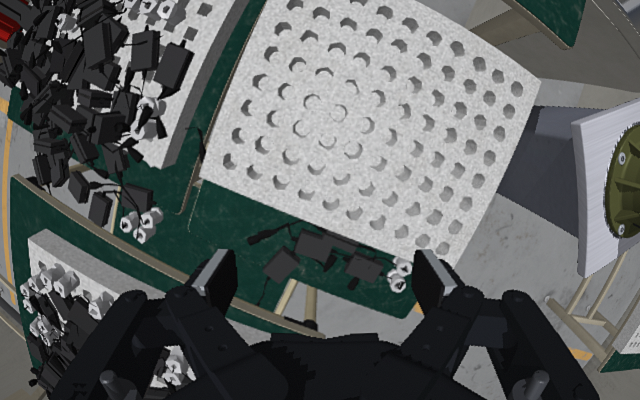

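```bash
cat > h.py <<'E'
import numpy as np, cv2
from scipy.spatial.transform import Rotation as R
def RT(im): return R.from_rotvec(np.asarray(im["rvec"]).ravel()).as_matrix(), np.asarray(im["tvec"]).ravel()
def cloud(im):
    z=np.asarray(im["z_map"]); v,u=np.mgrid[:400,:640]
    fx=float(im["fx"]);cx=float(im["cx"]);cy=float(im["cy"])
    Rm,t=RT(im)
    P=np.stack([(u-cx)/fx*z,(v-cy)/fx*z,z],-1)
    W=(P-t)@Rm
    W[z==0]=np.nan
    return W
def ray(im,u,v):
    Rm,t=RT(im); d=np.array([(u-float(im["cx"]))/float(im["fx"]),(v-float(im["cy"]))/float(im["fx"]),1.])
    return -Rm.T@t, Rm.T@d
def onplane(im,u,v,z):
    o,d=ray(im,u,v); return o+d*(z-o[2])/d[2]
def proj(im,P):
    Rm,t=RT(im); p=Rm@np.asarray(P)+t; return p[:2]/p[2]*float(im["fx"])+[float(im["cx"]),float(im["cy"])]
E
python3 - <<'E'
import numpy as np,cv2
from h import *
t=dict(np.load("top0.npz")); s=dict(np.load("scene0.npz"))
a=t["pixels"][150:290,220:400,::-1]; cv2.imwrite("pics/top_c.png",cv2.resize(a,None,fx=4.2,fy=4.2,interpolation=cv2.INTER_CUBIC))
a=s["pixels"][160:310,180:400,::-1]; cv2.imwrite("pics/scene_c.png",cv2.resize(a,None,fx=3.6,fy=3.6,interpolation=cv2.INTER_CUBIC))
W=cloud(t)
print(W[280:284,330],W[227,254],W[262,345],W[190,314], (t["z_map"]==0).mean())
Ws=cloud(s); print(Ws[281,282],Ws[240,340])
E
```

```text
[[ 3.71504163e-01  1.36952125e-01 -3.50134813e-04]
 [ 3.68616264e-01  1.37304338e-01 -7.48642292e-04]
 [ 3.65561051e-01  1.37825329e-01  3.97343834e-03]
 [ 3.62728857e-01  1.38132173e-01  2.24531583e-03]] [0.55297805 0.34577808 0.02515076] [0.41892996 0.08549448 0.00074408] [0.60070188 0.15637778 0.19590419] 0.0040703125
[0.55333853 0.35378566 0.02686351] [0.49921627 0.15257446 0.03777575]
```

View pics/top_c.png

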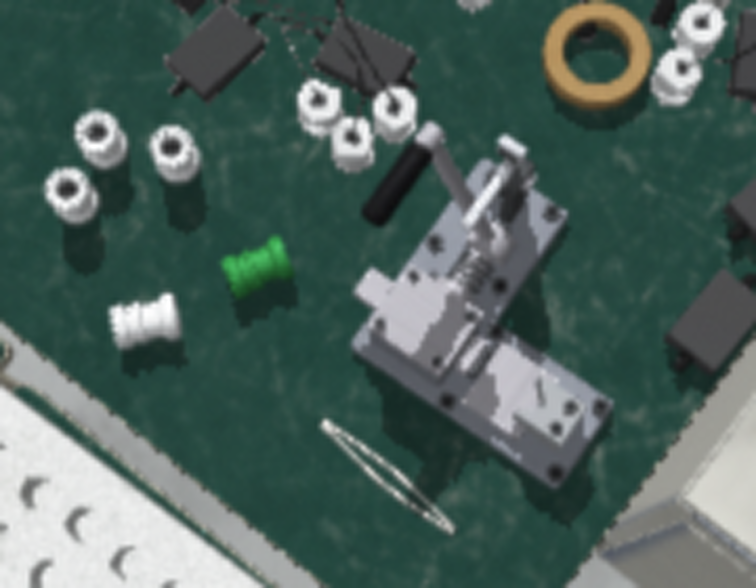

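View pics/scene_c.png

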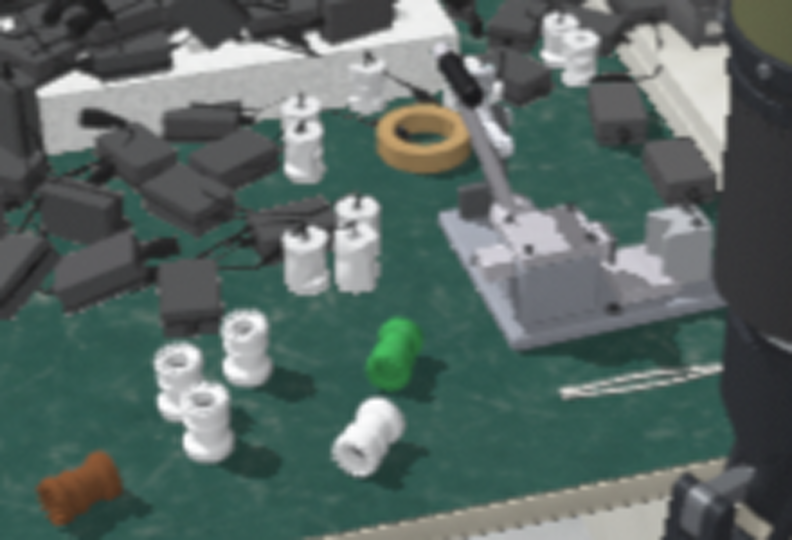

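Run:
```python
import numpy as np,cv2
from h import *
t=dict(np.load("top0.npz")); s=dict(np.load("scene0.npz"))
def px(c): return (c[0]+.5)/4.2-.5+220,(c[1]+.5)/4.2-.5+150
cl=np.array([[-64,38],[-64,-38],[118,38],[118,-136],[40,-136]])/1000
im=[(553,490),(612,405),(353,345),(484,160),(568,212)]
w=np.array([onplane(t,*px(c),0.014)[:2] for c in im]); print(w)
a=cl-cl.mean(0); b=w-w.mean(0)
H=a.T@b; th=np.arctan2(H[0,1]-H[1,0],H[0,0]+H[1,1]); Rm=np.array([[np.cos(th),-np.sin(th)],[np.sin(th),np.cos(th)]])
o=w.mean(0)-Rm@cl.mean(0); print("yaw",np.degrees(th),"orig",o); print((cl@Rm.T+o-w)*1000)
# depth check
for n,i in(("top",t),("scene",s)):
    W=cloud(i); 
    # clamp-frame
    C=W.copy(); C[...,:2]=(W[...,:2]-o)@Rm
    def show(name,x0,x1,y0,y1,z0,z1):
        m=(C[...,0]>x0)&(C[...,0]<x1)&(C[...,1]>y0)&(C[...,1]<y1)&(C[...,2]>z0)&(C[...,2]<z1)
        if m.sum()<4: print(n,name,m.sum());return
        q=C[m]*1000; print(n,name,m.sum(),np.percentile(q,[3,50,97],axis=0).round(0).tolist())
    show("housing top",.03,.13,-.05,.05,.066,.09)
    show("vee top",-.06,0,-.04,.04,.055,.07)
    show("grip",.05,.2,-.09,.02,.17,.21)
    show("tab",.0,.12,-.18,-.09,.12,.17)
    # coupling
    px_=i["pixels"].astype(int)
    m=(W[...,2]>.008)&(abs(W[...,0]-.553)<.06)&(abs(W[...,1]-.35)<.05)&(px_.min(-1)>110)&(px_.max(-1)-px_.min(-1)<30)
    p=W[m]; q=p[:,:2]; c=q.mean(0); ev,V=np.linalg.eigh(np.cov(q.T)); 
    d=V[:,1]; pr=(q-c)@d; print(n,"coup",m.sum(),c,np.degrees(np.arctan2(d[1],d[0])),pr.min(),pr.max(),((q-c)@V[:,0]).min(),((q-c)@V[:,0]).max(),p[:,2].max())
```

```text
[[0.40321387 0.06964414]
 [0.45786567 0.01945506]
 [0.52276274 0.19881211]
 [0.64893912 0.08718303]
 [0.6023137  0.03089337]]
yaw 48.04124307135777 orig [0.47242688 0.09047647]
[[-1.83489654 -1.35311915]
 [ 0.02889739 -1.97729554]
 [ 0.30061133  4.81888887]
 [ 3.51520776  0.11236173]
 [-2.00981994 -1.60083591]]
top housing top 441 [[41.0, -26.0, 67.0], [75.0, -0.0, 76.0], [107.0, 25.0, 81.0]]
top vee top 133 [[-47.0, -18.0, 58.0], [-31.0, -2.0, 62.0], [-13.0, 14.0, 67.0]]
top grip 190 [[122.0, -87.0, 178.0], [129.0, -54.0, 195.0], [139.0, -18.0, 199.0]]
top tab 39 [[80.0, -122.0, 121.0], [88.0, -115.0, 146.0], [97.0, -112.0, 153.0]]
top coup 137 [0.55621875 0.34476955] 94.77132742824017 -0.021651190972599533 0.023836336927178226 -0.016172548065030438 0.013170720851746845 0.038718512209934164
scene housing top 376 [[42.0, -28.0, 67.0], [79.0, 1.0, 76.0], [110.0, 25.0, 80.0]]
scene vee top 127 [[-45.0, -20.0, 55.0], [-27.0, 1.0, 61.0], [-9.0, 14.0, 66.0]]
scene grip 131 [[126.0, -87.0, 184.0], [136.0, -44.0, 194.0], [141.0, -18.0, 198.0]]
scene tab 46 [[83.0, -124.0, 122.0], [89.0, -117.0, 142.0], [98.0, -113.0, 152.0]]
scene coup 235 [0.55711513 0.34778038] 85.70906653075927 -0.02697892249763872 0.02258270769404412 -0.01960679035851905 0.01503487386107524 0.033927789172042
```

```bash
cat >> h.py <<'E'
def Rxz(x,z):
    z=np.array(z,float);z/=np.linalg.norm(z);x=np.array(x,float);x-=z*(x@z);x/=np.linalg.norm(x)
    return np.stack([x,np.cross(z,x),z],1)
def ang(a,el=0): # unit vec azimuth a deg, elevation
    a=np.radians(a);e=np.radians(el);return np.array([np.cos(a)*np.cos(e),np.sin(a)*np.cos(e),np.sin(e)])
def plan(p1,R1,n,op,p0=None,R0=None,dec=0):
    from workcell import arm
    s=arm.state()
    if p0 is None:p0=s["tcp_pos"]
    if R0 is None:R0=R.from_quat(s["eef_rot"]).as_matrix()
    p1=np.array(p1,float)
    rv=R.from_matrix(R0.T@R1).as_rotvec(); Rc=R0;out=[]
    pc=np.array(p0)
    for k in range(n):
        tgt=p0+(p1-p0)*(k+1)/n
        d=np.round(Rc.T@(tgt-pc)*1000,dec); r=np.round(np.degrees(rv)/n,1)
        out.append(" ".join(f"{v:g}" for v in [*(d+0.),*(r+0.),op]))
        pc=pc+Rc@d/1000; Rc=Rc@R.from_rotvec(np.radians(r)).as_matrix()
    print("; ".join(out)); print("end",pc.round(4),"err",np.round((pc-p1)*1000,1),np.degrees(R.from_matrix(Rc.T@R1).magnitude()).round(2))
    return pc,Rc
def snap(n,tag):
    from workcell import optics
    im=optics.get_image(n); cv2.imwrite(f"pics/{n}{tag}.png",im["pixels"][:,:,::-1])
    np.savez(f"{n}{tag}.npz",**{k:np.asarray(v) for k,v in im.items()}); return im
E
python3 - <<'E'
from h import *
from workcell import arm
w=dict(np.load("wrist0.npz")); Rm,t=RT(w); c=-Rm.T@t
s=arm.state(); Rt=R.from_quat(s["eef_rot"]).as_matrix()
print("cam in tool",Rt.T@(c-s["tcp_pos"])); print((Rm@Rt).round(3))
plan([.53,.33,.2],Rxz([0,-1,0],[0,0,-1]),12,85)
E
```

```text
cam in tool [ 0.07121349  0.00091201 -0.14182931]
[[ 0.     1.     0.   ]
 [-0.961  0.    -0.276]
 [-0.276 -0.     0.961]]
32 9 3 0 0 5.8 85; 33 6 2 0 0 5.8 85; 34 2 3 0 0 5.8 85; 33 -1 2 0 0 5.8 85; 33 -4 3 0 0 5.8 85; 33 -8 2 0 0 5.8 85; 31 -10 3 0 0 5.8 85; 31 -15 2 0 0 5.8 85; 29 -17 3 0 0 5.8 85; 27 -19 3 0 0 5.8 85; 24 -23 2 0 0 5.8 85; 23 -25 3 0 0 5.8 85
end [0.5303 0.3298 0.1997] err [ 0.3 -0.2 -0.3] 0.54
```

>>> send_rows(
  targets="32 9 3 0 0 5.8 85; 33 6 2 0 0 5.8 85; 34 2 3 0 0 5.8 85; 33 -1 2 0 0 5.8 85; 33 -4 3 0 0 5.8 85; 33 -8 2 0 0 5.8 85; 31 -10 3 0 0 5.8 85; 31 -15 2 0 0 5.8 85; 29 -17 3 0 0 5.8 85; 27 -19 3 0 0 5.8 85; 24 -23 2 0 0 5.8 85; 23 -25 3 0 0 5.8 85",
)

```text
clock: 1.65
tcp_pos: [0.5312, 0.3293, 0.1999]
eef_rot: [0.709, -0.705, -0.0, 0.0]
ft_force: [0.3, 0.6, 0.1]
opening: 0.996
```

Run:
```python
from h import *
im=snap("wrist","1")
from workcell import arm
s=arm.state(); print(s["clock"],s["tcp_pos"],s["eef_rot"],s["joints"])
```

```text
1.7 [0.53320915 0.32678755 0.19895519] [-7.06900873e-01  7.07311662e-01 -4.80055767e-04 -1.06740284e-03] [ 8.69904165e-01  1.07773022e-01  9.71126129e-02  7.75881918e-04
 -1.56234437e+00 -8.70492523e-01]
```

View pics/wrist1.png

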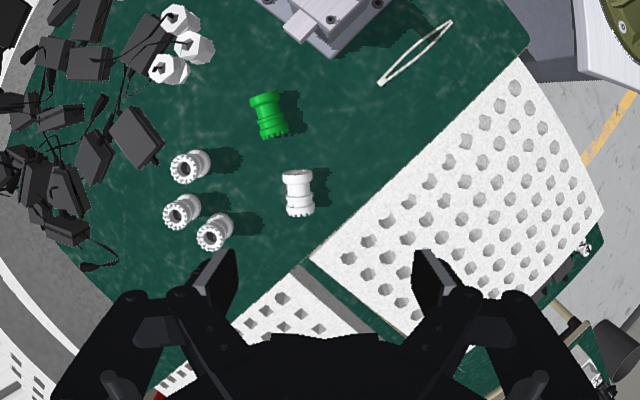

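```bash
cat >> h.py <<'E'
def frays(im,uv):
    uv=np.asarray(uv,float); Rm,t=RT(im); d=uv-[float(im["cx"]),float(im["cy"])]
    r=np.hypot(*d.T); th=r/float(im["fx"])
    D=np.stack([d[:,0]/r*np.sin(th),d[:,1]/r*np.sin(th),np.cos(th)],1)
    return -Rm.T@t, D@Rm, D
def fcloud(im,uv):
    uv=np.asarray(uv); o,D,Dc=frays(im,uv); z=np.asarray(im["z_map"])[uv[:,1],uv[:,0]]
    return o+D*(z/Dc[:,2])[:,None]
E
python3 - <<'E'
from h import *
im=dict(np.load("wrist1.npz")); p=im["pixels"].astype(int)
m=((p.min(-1)>105)&(p.max(-1)-p.min(-1)<35)).astype(np.uint8); m[:160]=0;m[225:]=0;m[:,:265]=0;m[:,330:]=0
n,l,st,c=cv2.connectedComponentsWithStats(m); k=1+np.argmax(st[1:,4]); print(st[k],c[k])
cnt=cv2.findContours((l==k).astype(np.uint8),0,1)[0][0][:,0]
o,D,_=frays(im,cnt); P=o+D*((.0165-o[2])/D[:,2])[:,None]
r=cv2.minAreaRect((P[:,:2]*1000).astype(np.float32)); print("cam",o,r)
v,u=np.nonzero(l==k); Q=fcloud(im,np.stack([u,v],1)); q=Q[(Q[:,2]>.02)&(Q[:,2]<.05)]
print(len(q),q.min(0),q.max(0),np.median(q,0)); 
for y0 in np.arange(.315,.38,.005):
    a=q[(q[:,1]>y0)&(q[:,1]<y0+.005)]
    if len(a)>3: print(y0.round(3),len(a),a[:,0].min().round(4),a[:,0].max().round(4),a[:,2].max().round(4), a[a[:,2].argmax(),0].round(4))
E
```

```text
[ 282  169   33   48 1202] [298.22795341 192.42678869]
cam [0.53219385 0.25792639 0.34182394] ((559.9791870117188, 343.91168212890625), (32.10806655883789, 52.851688385009766), 5.038379669189453)
998 [0.54371494 0.3196164  0.02001037] [0.57572291 0.36702247 0.0324316 ] [0.55872026 0.3424882  0.02701911]
0.315 5 0.5478 0.5541 0.0289 0.5516
0.32 153 0.5458 0.5753 0.0324 0.5617
0.325 113 0.5458 0.5757 0.0319 0.5587
0.33 87 0.549 0.5731 0.0302 0.5651
0.335 96 0.549 0.5707 0.0284 0.5612
0.34 112 0.5459 0.5707 0.0315 0.5611
0.345 102 0.5459 0.5719 0.0304 0.5613
0.35 105 0.5459 0.5711 0.0301 0.5593
0.355 130 0.5437 0.5723 0.0314 0.5571
0.36 80 0.5438 0.5724 0.0308 0.5593
0.365 15 0.5532 0.57 0.0291 0.5596
```

Run:
```python
from h import *
t=dict(np.load("top0.npz")); s=dict(np.load("scene0.npz"))
A=np.concatenate([cloud(t).reshape(-1,3),cloud(s).reshape(-1,3)])
A=A[np.isfinite(A).all(1)]
xs=np.arange(.30,.70,.02); ys=np.arange(.50,-.03,-.02)
print("      "+" ".join(f"{y*100:4.0f}" for y in ys))
for x in xs[::-1]:
    r=[]
    for y in ys:
        m=(abs(A[:,0]-x)<.01)&(abs(A[:,1]-y)<.01); r.append(f"{np.percentile(A[m,2],95)*1000:4.0f}" if m.sum()>2 else "   .")
    print(f"{x:.2f}  "+" ".join(r))
```

```text
50   48   46   44   42   40   38   36   34   32   30   28   26   24   22   20   18   16   14   12   10    8    6    4    2   -0   -2
0.68    24   27   33    3    4   45   45   45    4   45   48    3    4    4   17   44   52   44   45    3    4    3    3    3   16   21   21
0.66     4    3    4    4    4   46   46    4    4   45   42    3    4    3    4   42   45   41    4    4    3    3    3    4    2    2    4
0.64     3    3    4    3    3   44   45    4    3    3    3    3    3    4    4    3    3    4   88    3   16   43    .    4    4    3    3
0.62     2    3    3    4    3    4    3    3    4    3    4    4    3    4    4    3    4   86  196  193   18  151  118   13    4    2    3
0.60   -95    2    3    3    4    4    3    3    4    3    3   29   30   35    3    4    4  198  197  154  115  116  113   20    4    3    4
0.58  -137  -80    3    3    3    3    3   20   28   25    5   32   31   31    3    3  197  198   19  116  116   51   17   14    4    3    4
0.56  -118 -176 -294    2    3    4    4   32   32   32    5    3    3    4    4   60   66   81   79   49   47   41   13 
[... 1152 characters left out ...]
  -113 -114 -114 -115 -114 -114 -114 -115 -114 -114 -115  -72    2    4    4    4    4    3    4    3    4    5    4    5    3    .    4
0.36  -115 -116 -114 -115 -116 -114 -114 -116 -113 -114 -113 -114 -740    3    3    3    5    4    4    3    4    4    4    3    .    . -747
0.34  -113 -113 -115 -114 -114 -114 -114 -114 -113 -115 -114 -111 -115 -742    5    4    4    3    4    6    5    4    3    .    . -745 -743
0.32  -111 -113 -115 -114 -113 -114 -114 -113 -114 -114 -114 -113 -113 -115 -744    4    4    2    3    5    3    2    .    . -746 -746 -741
0.30  -113 -114 -114 -114 -114 -115 -114 -117 -115 -114 -115 -114 -113 -113 -114 -341    3    4    3    4    4    .    . -748 -748 -746 -747
```

```bash
cat >> h.py <<'E'
UP=np.array([0,0,1.])
def tiltR(e,th): # lean body toward +e by th deg; tool x = -e side
    th=np.radians(th); return Rxz(-e*np.cos(th)+UP*np.sin(th), -(UP*np.cos(th)+e*np.sin(th)))
E
python3 - <<'E'
from h import *
from workcell import arm
print(arm.state()["clock"],arm.state()["tcp_pos"])
e=ang(95); R1=tiltR(e,35); C=np.array([.559,.3435,.0165])
T=C+R1[:,2]*.0104; print("grasp tcp",T)
pre=T-R1[:,2]*.07
pc,Rc=plan(pre,R1,8,85)
plan(T,R1,4,85,pc,Rc)
E
```

```text
1.7 [0.53320915 0.32678755 0.19895519]
grasp tcp [0.5595199  0.3375575  0.00798082]
-6 -3 17 0.2 4.4 -0.6 85; -8 -3 16 0.2 4.4 -0.6 85; -9 -3 15 0.2 4.4 -0.6 85; -10 -3 15 0.2 4.4 -0.6 85; -11 -3 14 0.2 4.4 -0.6 85; -12 -3 13 0.2 4.4 -0.6 85; -13 -3 13 0.2 4.4 -0.6 85; -14 -3 11 0.2 4.4 -0.6 85
end [0.5559 0.3778 0.065 ] err [-0.2  0.2 -0.3] 0.35
0 0 17 0 -0.1 0 85; 0 0 18 0 -0.1 0 85; 0 0 17 0 -0.1 0 85; 0 0 18 0 -0.1 0 85
end [0.5594 0.3376 0.0078] err [-0.2  0.  -0.2] 0.08
```

>>> send_rows(
  targets="-6 -3 17 0.2 4.4 -0.6 85; -8 -3 16 0.2 4.4 -0.6 85; -9 -3 15 0.2 4.4 -0.6 85; -10 -3 15 0.2 4.4 -0.6 85; -11 -3 14 0.2 4.4 -0.6 85; -12 -3 13 0.2 4.4 -0.6 85; -13 -3 13 0.2 4.4 -0.6 85; -14 -3 11 0.2 4.4 -0.6 85; 0 0 0 0 0 0 85; 0 0 0 0 0 0 85",
)

```text
clock: 2.95
tcp_pos: [0.5529, 0.3816, 0.0669]
eef_rot: [0.706, -0.641, 0.224, 0.203]
ft_force: [-0.6, -0.7, 0.4]
opening: 0.993
```

Run:
```python
from h import *
im=snap("wrist","2")
from workcell import arm
s=arm.state(); print(s["clock"],s["tcp_pos"],s["joints"])
e=ang(95); R1=tiltR(e,35); C=np.array([.559,.3435,.0165])
print(np.degrees(R.from_matrix(R.from_quat(s["eef_rot"]).as_matrix().T@R1).as_rotvec()))
p=im["pixels"].astype(int)
m=((p.min(-1)>105)&(p.max(-1)-p.min(-1)<35)).astype(np.uint8)
n,l,st,c=cv2.connectedComponentsWithStats(m)
for k in range(1,n):
    if 300<st[k][4]<20000: print(k,st[k],c[k].round(0))
```

```text
3.0 [0.55311847 0.38162173 0.0678453 ] [ 1.06496504  0.6021456   0.24462595  0.33793685 -1.72818275 -1.00514445]
[-0.41215473 -0.11285594  0.31663934]
1 [  17    0   93   75 2379] [58. 34.]
2 [156   0  27  16 302] [169.   6.]
3 [ 198    0   46   68 1915] [222.  34.]
4 [ 265    0  127   72 3574] [335.  23.]
5 [415   0  30  25 422] [427.   9.]
6 [ 469    0   76   40 1557] [513.  13.]
8 [617   0  23  18 346] [628.   8.]
14 [ 167   33   45   51 1401] [190.  59.]
17 [424  56  69  50 545] [457.  81.]
18 [  0  67  19  50 513] [ 5. 90.]
20 [ 145  127   56   59 2071] [173. 157.]
26 [ 297  175   47   75 2991] [321. 212.]
27 [ 107  190   99   94 4054] [155. 237.]
28 [192 249  36  47 484] [209. 271.]
29 [ 317  255   97   84 1497] [369. 301.]
30 [ 357  283   68   63 1966] [396. 318.]
31 [   0  315   34   85 1202] [ 10. 372.]
32 [ 452  345   54   55 1741] [479. 374.]
```

View pics/wrist2.png

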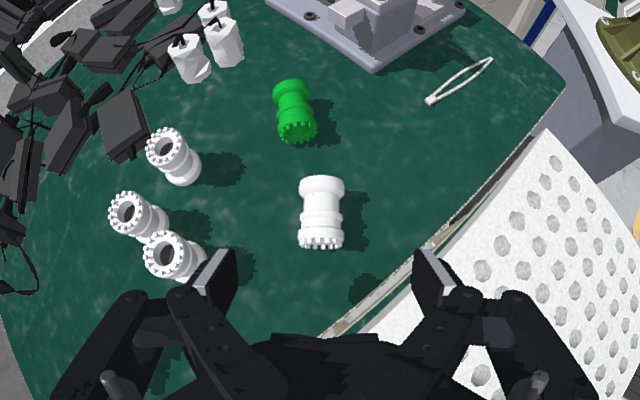

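Run:
```python
from h import *
im=dict(np.load("wrist2.npz")); p=im["pixels"].astype(int)
m=((p.min(-1)>105)&(p.max(-1)-p.min(-1)<35)).astype(np.uint8)
n,l,st,c=cv2.connectedComponentsWithStats(m); k=l[212,321]
cnt=cv2.findContours((l==k).astype(np.uint8),0,1)[0][0][:,0]
o,D,_=frays(im,cnt); P=o+D*((.0165-o[2])/D[:,2])[:,None]
print("cam",o,cv2.minAreaRect((P[:,:2]*1000).astype(np.float32)))
v,u=np.nonzero(l==k); Q=fcloud(im,np.stack([u,v],1)); q=Q[(Q[:,2]>.0)&(Q[:,2]<.05)]
print(q.min(0),q.max(0)); r=cv2.minAreaRect((q[:,:2]*1000).astype(np.float32)); print(r)
top=q[q[:,2]>.028]; print(np.median(top,0))
```

```text
cam [0.5507612  0.4050199  0.22328934] ((560.0951538085938, 341.5735778808594), (32.4372444152832, 54.339908599853516), 5.425272464752197)
[5.42694061e-01 3.09447450e-01 8.44114213e-05] [0.58002937 0.36738918 0.03295299]
((561.4586181640625, 337.6501770019531), (33.942626953125, 58.17661666870117), 4.7641520500183105)
[0.55949687 0.34589293 0.02943892]
```

Run:
```python
from h import *
e=ang(95); R1=tiltR(e,35); C=np.array([.5598,.343,.0165])
T=C+R1[:,2]*.0104; print(T)
plan(T,R1,6,85,dec=1)
```

```text
[0.5603199  0.3370575  0.00798082]
0.4 -0.5 12.5 -0.1 0 0.1 85; 0.4 -0.4 12.5 -0.1 0 0.1 85; 0.4 -0.5 12.4 -0.1 0 0.1 85; 0.4 -0.6 12.5 -0.1 0 0.1 85; 0.4 -0.5 12.5 -0.1 0 0.1 85; 0.4 -0.6 12.5 -0.1 0 0.1 85
end [0.5603 0.337  0.008 ] err [ 0. -0. -0.] 0.36
```

>>> send_rows(
  targets="0.4 -0.5 12.5 -0.1 0 0.1 85; 0.4 -0.4 12.5 -0.1 0 0.1 85; 0.4 -0.5 12.4 -0.1 0 0.1 85; 0.4 -0.6 12.5 -0.1 0 0.1 85; 0.4 -0.5 12.5 -0.1 0 0.1 85; 0.4 -0.6 12.5 -0.1 0 0.1 85; 0 0 0 0 0 0 85; 0 0 0 0 0 0 40; 0 0 0 0 0 0 40; 0 0 0 0 0 0 25; 0 0 0 0 0 0 25; 0 0 0 0 0 0 25",
  force=35,
)

```text
clock: 4.5
tcp_pos: [0.5599, 0.3371, 0.0071]
eef_rot: [0.701, -0.646, 0.222, 0.205]
ft_force: [-1.3, 1.7, 1.4]
opening: 0.357
```

>>> send_rows(
  targets="0 0 0 0 0 0 25; 0 0 0 0 0 0 25; 0 0 0 0 0 0 25",
)

```text
clock: 4.88
tcp_pos: [0.56, 0.337, 0.0072]
eef_rot: [0.701, -0.646, 0.222, 0.205]
ft_force: [-2.0, 2.7, 4.9]
opening: 0.359
```

Run:
```python
from h import *
im=snap("wrist","3")
from workcell import arm
s=arm.state(); print(s["clock"],s["tcp_pos"],s["opening"],s["ft_force"])
```

```text
4.925 [0.55999614 0.33700272 0.00711168] 0.36194584153180376 [-1.83091211  2.69233444  4.96877494]
```

View pics/wrist3.png

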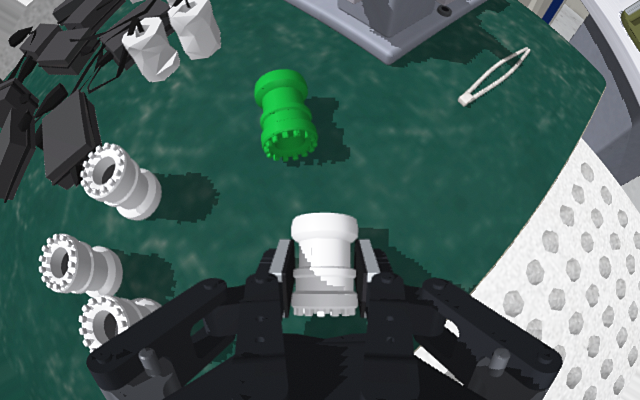

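Run:
```python
from h import *
from workcell import arm
s=arm.state(); R0=R.from_quat(s["eef_rot"]).as_matrix()
C=np.array([.5598,.343,.0165]); off=R0.T@(C-s["tcp_pos"]); print("off",off)
ax=R0.T@ang(95); print("axis in tool",ax)
p0=s["tcp_pos"]
pc,Rc=plan([.54,.335,.11],R0,4,25)
Rf=tiltR(ang(48),-55); pf=np.array([.49,.29,.023])-Rf@off; print("final",pf)
pc,Rc=plan(pf+[0,0,.06],Rf,12,25,pc,Rc)
np.savez("st.npz",off=off,Rf=Rf,pf=pf)
```

```text
off [ 0.00051769 -0.00028768 -0.01112635]
axis in tool [-0.816969    0.00547367 -0.5766556 ]
15 5 -21 0 0 0 25; 15 5 -21 0 0 0 25; 15 5 -21 0 0 0 25; 15 5 -21 0 0 0 25
end [0.5402 0.3348 0.1104] err [ 0.2 -0.2  0.4] 0.0
final [0.49608347 0.29718632 0.01704226]
1 4 4 0.7 -7.1 4.2 25; 1 4 4 0.7 -7.1 4.2 25; 2 4 3 0.7 -7.1 4.2 25; 3 3 3 0.7 -7.1 4.2 25; 4 4 3 0.7 -7.1 4.2 25; 4 3 2 0.7 -7.1 4.2 25; 4 3 2 0.7 -7.1 4.2 25; 5 2 1 0.7 -7.1 4.2 25; 5 3 0 0.7 -7.1 4.2 25; 5 2 0 0.7 -7.1 4.2 25; 5 1 -2 0.7 -7.1 4.2 25; 6 1 -1 0.7 -7.1 4.2 25
end [0.496  0.2971 0.0766] err [-0.1 -0.1 -0.5] 0.72
```

>>> send_rows(
  targets="15 5 -21 0 0 0 25; 15 5 -21 0 0 0 25; 15 5 -21 0 0 0 25; 15 5 -21 0 0 0 25; 0 0 0 0 0 0 25",
)

```text
clock: 5.55
tcp_pos: [0.5407, 0.3358, 0.1145]
eef_rot: [0.701, -0.647, 0.222, 0.202]
ft_force: [0.3, -0.8, -1.1]
opening: 0.353
```

>>> send_rows(
  targets="1 4 4 0.7 -7.1 4.2 25; 1 4 4 0.7 -7.1 4.2 25; 2 4 3 0.7 -7.1 4.2 25; 3 3 3 0.7 -7.1 4.2 25; 4 4 3 0.7 -7.1 4.2 25; 4 3 2 0.7 -7.1 4.2 25; 4 3 2 0.7 -7.1 4.2 25; 5 2 1 0.7 -7.1 4.2 25; 5 3 0 0.7 -7.1 4.2 25; 5 2 0 0.7 -7.1 4.2 25; 5 1 -2 0.7 -7.1 4.2 25; 6 1 -1 0.7 -7.1 4.2 25",
)

```text
clock: 7.05
tcp_pos: [0.5005, 0.2955, 0.079]
eef_rot: [-0.361, 0.809, 0.199, 0.42]
ft_force: [-28.3, -29.5, -74.0]
opening: 0.354
```

>>> send_rows(
  targets="0 0 0 0 0 0 25; 0 0 0 0 0 0 25",
)

```text
clock: 7.3
tcp_pos: [0.5, 0.2946, 0.0757]
eef_rot: [-0.365, 0.81, 0.195, 0.417]
ft_force: [-0.1, 0.2, -2.7]
opening: 0.352
```

Run:
```python
from h import *
from workcell import arm
snap("scene","4");im=snap("top","4");snap("wrist","4")
s=arm.state(); d=np.load("st.npz"); print(s["clock"],s["tcp_pos"],s["opening"],s["joints"],s["ft_force"])
print(np.degrees(R.from_matrix(R.from_quat(s["eef_rot"]).as_matrix().T@d["Rf"]).as_rotvec()))
a=cv2.imread("pics/scene4.png")[180:330,200:420]; b=cv2.imread("pics/top4.png")[190:330,200:400]
cv2.imwrite("pics/c4.png",np.hstack([cv2.resize(a,(400,273),interpolation=2),cv2.resize(b,(390,273),interpolation=2)]))
```

```text
7.45 [0.50012156 0.29486056 0.07549508] 0.3527051608781698 [ 0.89203256 -0.71016541 -1.08270085  0.10436753 -0.24364713 -1.70465277] [-0.0561411   0.51068849  0.0252007 ]
[ 1.10010687 -0.2270028  -0.07347471]
```

View pics/c4.png

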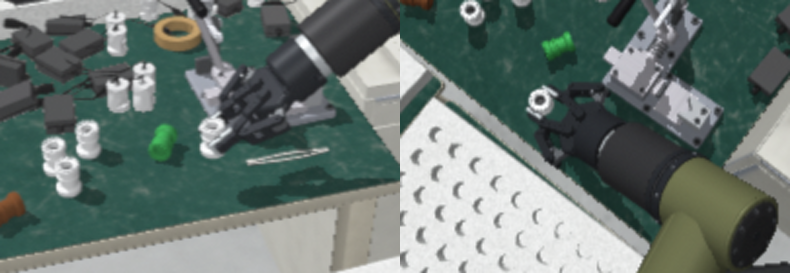

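View pics/wrist4.png

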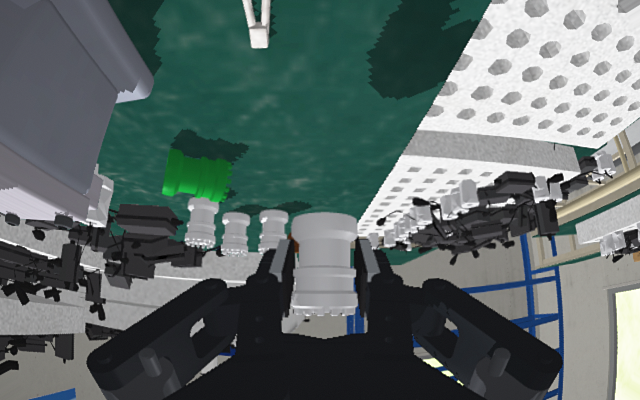

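Run:
```python
from h import *
d=np.load("st.npz")
off=d["off"];Rf=d["Rf"]; pf=np.array([.54,.35,.023])-Rf@off; print(pf)
plan(pf+[0,0,.06],Rf,5,25)
```

```text
[0.54608347 0.35718632 0.01704226]
-9 1 12 0.2 0 0 25; -9 2 13 0.2 0 0 25; -9 1 12 0.2 0 0 25; -10 1 13 0.2 0 0 25; -9 2 12 0.2 0 0 25
end [0.546  0.3573 0.0774] err [-0.1  0.1  0.3] 0.26
```

>>> send_rows(
  targets="-9 1 12 0 0 0 25; -9 2 13 0 0 0 25; -9 1 12 0 0 0 25; -10 1 13 0 0 0 25; -9 2 12 0 0 0 25; 0 0 0 0 0 0 25; 0 0 0 0 0 0 25",
)

```text
clock: 8.32
tcp_pos: [0.5482, 0.3519, 0.0819]
eef_rot: [-0.368, 0.81, 0.2, 0.411]
ft_force: [0.2, -0.3, -1.3]
opening: 0.354
```

Run:
```python
from h import *
from workcell import arm
s=arm.state(); d=np.load("st.npz"); print(s["clock"],s["tcp_pos"],s["opening"],s["joints"],s["ft_force"])
print(np.degrees(R.from_matrix(R.from_quat(s["eef_rot"]).as_matrix().T@d["Rf"]).as_rotvec()))
im=snap("top","5"); s_=snap("scene","5")
pf=np.array([.54,.35,.023])-d["Rf"]@d["off"]
plan(pf+[0,0,.006],d["Rf"],5,25,dec=1)
```

```text
8.325 [0.54818958 0.35191035 0.0819117 ] 0.3538951598325254 [ 0.87640978 -0.40768979 -0.85020041 -0.00704141 -0.17835924 -1.58790716] [ 0.15396077 -0.30419581 -1.27792013]
[ 1.87221493 -0.5962398  -0.09834853]
9.5 0.8 7.3 0.4 -0.1 0 25; 9.4 0.8 7.4 0.4 -0.1 0 25; 9.5 0.8 7.3 0.4 -0.1 0 25; 9.5 0.9 7.2 0.4 -0.1 0 25; 9.5 1 7.3 0.4 -0.1 0 25
end [0.5461 0.3572 0.023 ] err [ 0. -0. -0.] 0.16
```

Run:
```python
from h import *
d=np.load("st.npz"); off=d["off"]
Rf=tiltR(ang(95),-55); C=np.array([.49,.32,.023])
pf=C-Rf@off; print(pf)
pc,Rc=plan(pf+[0,0,.085],Rf,10,25)
np.savez("st.npz",off=off,Rf=Rf,pf=pf)
```

```text
[0.48889318 0.32935022 0.01704226]
2 3 -6 -3.7 0 -2.7 25; 1 4 -5 -3.7 0 -2.7 25; 2 3 -5 -3.7 0 -2.7 25; 1 5 -5 -3.7 0 -2.7 25; 1 4 -5 -3.7 0 -2.7 25; 1 5 -4 -3.7 0 -2.7 25; 0 6 -4 -3.7 0 -2.7 25; 0 5 -4 -3.7 0 -2.7 25; 0 6 -3 -3.7 0 -2.7 25; 0 6 -3 -3.7 0 -2.7 25
end [0.489  0.3292 0.1022] err [ 0.1 -0.2  0.2] 0.48
```

>>> send_rows(
  targets="2 3 -6 -3.7 0 -2.7 25; 1 4 -5 -3.7 0 -2.7 25; 2 3 -5 -3.7 0 -2.7 25; 1 5 -5 -3.7 0 -2.7 25; 1 4 -5 -3.7 0 -2.7 25; 1 5 -4 -3.7 0 -2.7 25; 0 6 -4 -3.7 0 -2.7 25; 0 5 -4 -3.7 0 -2.7 25; 0 6 -3 -3.7 0 -2.7 25; 0 6 -3 -3.7 0 -2.7 25; 0 0 0 0 0 0 25; 0 0 0 0 0 0 25",
)

```text
clock: 9.93
tcp_pos: [0.4994, 0.3215, 0.0946]
eef_rot: [-0.628, 0.633, 0.326, 0.315]
ft_force: [-0.1, -0.7, -0.6]
opening: 0.357
```

Run:
```python
from h import *
from workcell import arm
s=arm.state(); d=np.load("st.npz"); print(s["clock"],s["tcp_pos"],s["opening"],s["joints"],s["ft_force"])
print(np.degrees(R.from_matrix(R.from_quat(s["eef_rot"]).as_matrix().T@d["Rf"]).as_rotvec()))
plan(d["pf"]+[0,0,.01],d["Rf"],5,25,dec=1)
```

```text
9.925 [0.49940721 0.32152621 0.09456837] 0.3569533810108241 [ 0.30701165 -0.05842251 -0.23245925 -0.96115906 -1.23106842 -0.05045264] [-0.14057779 -0.71762278 -0.55115049]
[-3.50968499 -1.07853644 -3.6422421 ]
10 1.9 9.2 -0.7 -0.2 -0.7 25; 10 1.9 9.3 -0.7 -0.2 -0.7 25; 10.1 1.9 9.2 -0.7 -0.2 -0.7 25; 10 1.9 9.2 -0.7 -0.2 -0.7 25; 10.1 1.9 9.2 -0.7 -0.2 -0.7 25
end [0.4889 0.3293 0.027 ] err [ 0. -0. -0.] 0.16
```

>>> send_rows(
  targets="10 1.9 9.2 -0.7 -0.2 -0.7 25; 10 1.9 9.3 -0.7 -0.2 -0.7 25; 10.1 1.9 9.2 -0.7 -0.2 -0.7 25; 10 1.9 9.2 -0.7 -0.2 -0.7 25; 10.1 1.9 9.2 -0.7 -0.2 -0.7 25; 0 0 0 0 0 0 25; 0 0 0 0 0 0 25",
)

```text
clock: 10.8
tcp_pos: [0.4892, 0.3296, 0.0279]
eef_rot: [0.654, -0.6, -0.34, -0.311]
ft_force: [0.7, -0.1, -0.5]
opening: 0.352
```

Run:
```python
from h import *
from workcell import arm
s=arm.state(); d=np.load("st.npz"); print(s["clock"],s["tcp_pos"],s["joints"],s["ft_force"])
print(np.degrees(R.from_matrix(R.from_quat(s["eef_rot"]).as_matrix().T@d["Rf"]).as_rotvec()))
snap("scene","6"); t=snap("top","6")
a=cv2.imread("pics/scene6.png")[180:330,200:420]; b=cv2.imread("pics/top6.png")[190:330,200:400]
cv2.imwrite("pics/c6.png",np.hstack([cv2.resize(a,(400,273),interpolation=2),cv2.resize(b,(390,273),interpolation=2)]))
plan(d["pf"]+[0,0,.001],d["Rf"],3,25,dec=1)
```

```text
10.8 [0.48920768 0.32955068 0.02793911] [ 0.29293025  0.07566149 -0.23070553 -1.01526974 -1.23181284  0.14263104] [ 0.72336664 -0.12702658 -0.4851956 ]
[ 0.00667671 -0.06519108 -0.05750339]
2.8 0.2 1.9 0 0 0 25; 2.8 0.1 1.9 0 0 0 25; 2.9 0.2 1.9 0 0 0 25
end [0.4889 0.3293 0.018 ] err [ 0. -0. -0.] 0.05
```

View pics/c6.png

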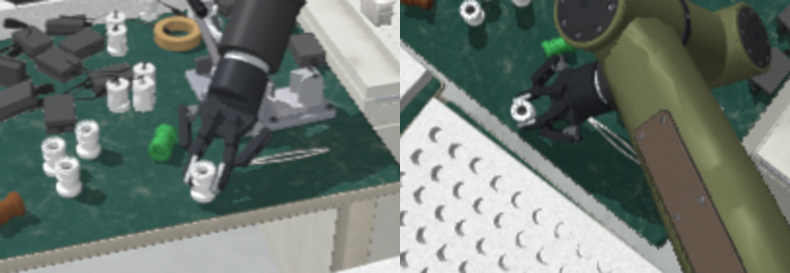

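>>> send_rows(
  targets="2.8 0.2 1.9 0 0 0 25; 2.8 0.1 1.9 0 0 0 25; 1.6 0.1 1.2 0 0 0 25; 0 0 0 0 0 0 25; 0 0 0 0 0 0 25",
)

```text
clock: 11.52
tcp_pos: [0.4887, 0.3294, 0.0185]
eef_rot: [0.654, -0.6, -0.341, -0.311]
ft_force: [-0.3, -0.6, -0.4]
opening: 0.355
```

>>> send_rows(
  targets="1.2 0 0.9 0 0 0 25; 0 0 0 0 0 0 25",
)

```text
clock: 11.78
tcp_pos: [0.4886, 0.3294, 0.0168]
eef_rot: [0.654, -0.6, -0.341, -0.311]
ft_force: [0.6, -0.2, -0.7]
opening: 0.356
```

>>> send_rows(
  targets="0.8 0 0.6 0 0 0 25; 0 0 0 0 0 0 25",
)

```text
clock: 12.02
tcp_pos: [0.4887, 0.3295, 0.0162]
eef_rot: [0.654, -0.6, -0.341, -0.311]
ft_force: [-0.6, -0.5, 0.7]
opening: 0.352
```

>>> send_rows(
  targets="0.6 0 0.4 0 0 0 25; 0 0 0 0 0 0 25",
)

```text
clock: 12.28
tcp_pos: [0.4888, 0.3296, 0.0161]
eef_rot: [0.654, -0.599, -0.341, -0.311]
ft_force: [-1.4, -3.0, 5.8]
opening: 0.354
```

>>> send_rows(
  targets="0 0 0 0 0 0 35; 0 0 0 0 0 0 45; 0 0 0 0 0 0 55; 0 0 0 0 0 0 60; 0 0 0 0 0 0 60; 0 0 -10 0 0 0 60; 0 0 -20 0 0 0 60; 0 0 -20 0 0 0 60; -10 0 -20 0 0 0 60; -20 0 -15 0 0 0 75",
)

```text
clock: 13.52
tcp_pos: [0.4937, 0.2759, 0.0901]
eef_rot: [0.653, -0.6, -0.34, -0.311]
ft_force: [0.1, -0.2, 0.5]
opening: 0.872
```

Run:
```python
from h import *
from workcell import arm
s=arm.state(); print(s["clock"],s["tcp_pos"],s["joints"],s["ft_force"])
snap("scene","7"); w=snap("wrist","7")
a=cv2.imread("pics/scene7.png")[180:330,200:420]; b=cv2.imread("pics/wrist7.png")
cv2.imwrite("pics/c7.png",np.hstack([cv2.resize(a,(400,273),interpolation=2),cv2.resize(b,(400,273))]))
```

```text
13.525 [0.49373762 0.27589889 0.0900654 ] [ 0.19985949 -0.00966069 -0.20000051 -0.97885066 -1.3702605   0.09109429] [ 0.10283646 -0.24797649  0.530532  ]
```

View pics/c7.png

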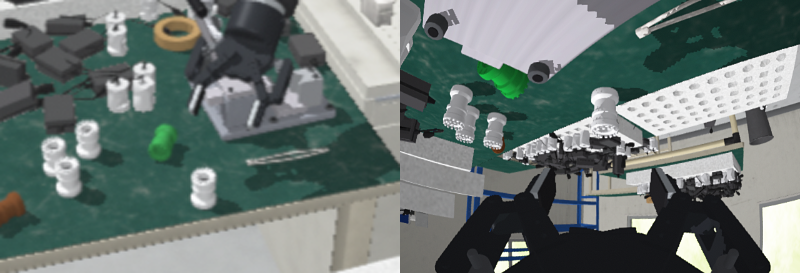

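Run:
```python
from h import *
from workcell import arm
for n in("scene7","wrist7"):
    im=dict(np.load(n+".npz")); p=im["pixels"].astype(int)
    m=((p.min(-1)>100)&(p.max(-1)-p.min(-1)<35))
    v,u=np.nonzero(m)
    W=cloud(im)[v,u] if n[0]=="s" else fcloud(im,np.stack([u,v],1))
    k=(np.hypot(W[:,0]-.49,W[:,1]-.32)<.03)&(W[:,2]>.004); q=W[k]
    print(n,k.sum(),q.min(0),q.max(0),q.mean(0))
    tp=q[q[:,2]>.04]; print(" top",len(tp),tp.mean(0),(tp.min(0)+tp.max(0))/2, tp.max(0)-tp.min(0))
R1=tiltR(ang(48),0)
plan([.49,.32,.15],R1,12,80)
```

```text
scene7 251 [0.47480875 0.30379907 0.00416733] [0.50596293 0.34069898 0.049424  ] [0.4883506  0.32686271 0.02874174]
 top 88 [0.49078597 0.32355748 0.04307568] [0.49081548 0.32329882 0.04473302] [0.02929824 0.03480031 0.00938196]
wrist7 2638 [0.47398942 0.30219629 0.00401361] [0.50616166 0.33326826 0.04597286] [0.49084568 0.31124031 0.02709973]
 top 673 [0.49024594 0.31660399 0.04255701] [0.49022238 0.31773228 0.04298757] [0.03094762 0.03107197 0.00597059]
-6 0 0 1.9 4.3 3.6 80; -6 1 0 1.9 4.3 3.6 80; -6 0 -1 1.9 4.3 3.6 80; -6 2 -1 1.9 4.3 3.6 80; -5 1 -1 1.9 4.3 3.6 80; -5 2 -2 1.9 4.3 3.6 80; -5 2 -3 1.9 4.3 3.6 80; -5 2 -3 1.9 4.3 3.6 80; -4 3 -3 1.9 4.3 3.6 80; -4 2 -4 1.9 4.3 3.6 80; -4 3 -4 1.9 4.3 3.6 80; -3 2 -4 1.9 4.3 3.6 80
end [0.4906 0.32   0.1495] err [ 0.6  0.  -0.5] 0.61
```

>>> send_rows(
  targets="-6 0 0 1.9 4.3 3.6 80; -6 1 0 1.9 4.3 3.6 80; -6 0 -1 1.9 4.3 3.6 80; -6 2 -1 1.9 4.3 3.6 80; -5 1 -1 1.9 4.3 3.6 80; -5 2 -2 1.9 4.3 3.6 80; -5 2 -3 1.9 4.3 3.6 80; -5 2 -3 1.9 4.3 3.6 80; -4 3 -3 1.9 4.3 3.6 80; -4 2 -4 1.9 4.3 3.6 80; -4 3 -4 1.9 4.3 3.6 80; -3 2 -4 1.9 4.3 3.6 80",
)

```text
clock: 15.12
tcp_pos: [0.4888, 0.3206, 0.1458]
eef_rot: [-0.405, 0.914, -0.001, 0.001]
ft_force: [0.2, -1.2, 0.4]
opening: 0.937
```

>>> send_rows(
  targets="0 0 0 0 0 0 80; 0 0 0 0 0 0 80",
)

```text
clock: 15.38
tcp_pos: [0.4888, 0.3204, 0.1448]
eef_rot: [-0.406, 0.914, -0.0, 0.002]
ft_force: [0.8, -0.4, -0.5]
opening: 0.941
```

Run:
```python
from h import *
from workcell import arm
im=snap("wrist","8")
s=arm.state(); R1=tiltR(ang(48),0); print(s["clock"],s["tcp_pos"],s["joints"])
p=im["pixels"].astype(int); m=((p.min(-1)>100)&(p.max(-1)-p.min(-1)<35))
v,u=np.nonzero(m); W=fcloud(im,np.stack([u,v],1)); k=(np.hypot(W[:,0]-.49,W[:,1]-.32)<.03)&(W[:,2]>.04); tp=W[k]
print(k.sum(),(tp.min(0)+tp.max(0))/2,tp.max(0)-tp.min(0))
plan([.49,.32,.012],R1,8,80,dec=1)
```

```text
15.425 [0.48887096 0.32014701 0.14492602] [ 0.92404622  0.00271879 -0.11084527  0.00209853 -1.4540557  -1.65884061]
826 [0.48298119 0.31439205 0.13499442] [0.04566129 0.04140743 0.18998372]
0 -0.1 16.6 0 0 0 80; -0.1 -0.1 16.6 0 0 0 80; 0 -0.1 16.6 0 0 0 80; 0 0 16.7 0 0 0 80; 0 -0.1 16.6 0 0 0 80; -0.1 -0.1 16.6 0 0 0 80; 0 -0.1 16.6 0 0 0 80; 0 -0.1 16.6 0 0 0 80
end [0.49  0.32  0.012] err [-0. -0.  0.] 0.23
```

View pics/wrist8.png

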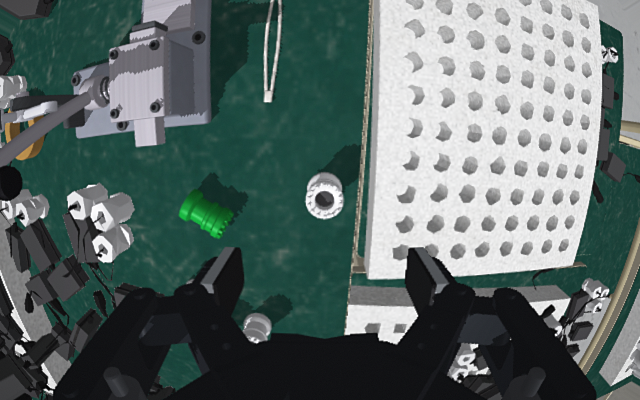

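>>> send_rows(
  targets="0 0 16.6 0 0 0 80; 0 -0.1 16.6 0 0 0 80; 0 -0.1 16.6 0 0 0 80; 0 0 16.7 0 0 0 80; 0 -0.1 16.6 0 0 0 75; 0 -0.1 16.6 0 0 0 65; 0 -0.1 16.6 0 0 0 55; 0 -0.1 16.6 0 0 0 45; 0 0 0 0 0 0 36; 0 0 0 0 0 0 25; 0 0 0 0 0 0 25; 0 0 0 0 0 0 25",
  force=35,
)

```text
clock: 16.92
tcp_pos: [0.49, 0.3205, 0.0124]
eef_rot: [-0.406, 0.914, -0.0, 0.002]
ft_force: [0.7, -0.1, -0.5]
opening: 0.355
```

>>> send_rows(
  targets="0 0 0 0 0 0 25; 0 0 0 0 0 0 25; 0 0 -20 0 0 0 25; 0 0 -30 0 0 0 25; 0 0 -30 0 0 0 25; 0 0 -30 0 0 0 25; 0 0 -20 0 0 0 25",
)

```text
clock: 17.8
tcp_pos: [0.4899, 0.3206, 0.1452]
eef_rot: [-0.406, 0.914, -0.0, 0.003]
ft_force: [0.1, -0.3, -0.6]
opening: 0.35
```

Run:
```python
from h import *
from workcell import arm
s=arm.state(); print(s["clock"],s["tcp_pos"],s["opening"],s["eef_rot"])
# route towards clamp from -x side: hover
R1=tiltR(ang(48),0)
cl=lambda x,y:np.array([.4708,.0883])+np.array([[.669,-.743],[.743,.669]])@[x,y]
print(cl(5,0))
pc,Rc=plan([*cl(5,60),.17],R1,6,25)
snap("wrist","9")
```

```text
17.8 [0.48992932 0.32064199 0.14521879] 0.3499975032827433 [-4.06076113e-01  9.13833402e-01 -7.60954167e-05  3.27063104e-03]
[3.8158 3.8033]
-788 9976 -27 0 0.1 0 25; -788 9975 -29 0 0.1 0 25; -788 9976 -30 0 0.1 0 25; -788 9975 -32 0 0.1 0 25; -787 9976 -33 0 0.1 0 25; -788 9976 -34 0 0.1 0 25
end [-40.7645  43.9435   0.1702] err [-0.3  0.2  0.2] 0.32
```

View pics/wrist9.png

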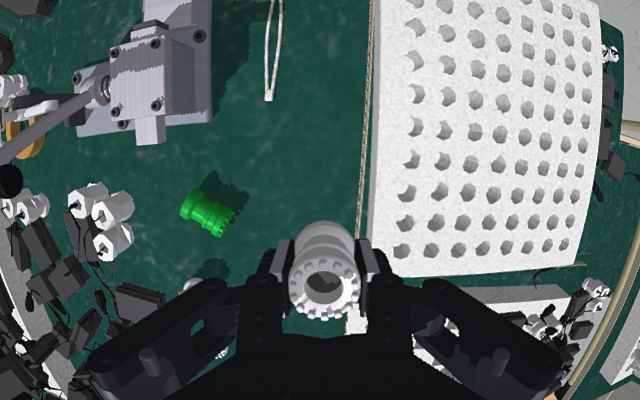

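```bash
cat >> h.py <<'E'
O=np.array([.4708,.0883]); YAW=48.04
def cl(x,y,z=0):
    a=np.radians(YAW); return np.array([O[0]+(x*np.cos(a)-y*np.sin(a))/1000,O[1]+(x*np.sin(a)+y*np.cos(a))/1000,z/1000])
def incl(W):
    a=np.radians(YAW); d=W[...,:2]-O
    return np.stack([d[...,0]*np.cos(a)+d[...,1]*np.sin(a),-d[...,0]*np.sin(a)+d[...,1]*np.cos(a),W[...,2]],-1)*1000
E
python3 - <<'E'
from h import *
R1=tiltR(ang(48),0); print(cl(0,75,170))
plan(cl(0,75,170),R1,5,25)
E
```

```text
[0.41502912 0.13844587 0.17      ]
37 -13 -5 0 0.1 0 25; 37 -14 -4 0 0.1 0 25; 38 -13 -5 0 0.1 0 25; 37 -13 -5 0 0.1 0 25; 37 -13 -4 0 0.1 0 25
end [0.4149 0.1387 0.1699] err [-0.1  0.3 -0.1] 0.22
```

>>> send_rows(
  targets="37 -13 -5 0 0 0 25; 37 -14 -4 0 0 0 25; 38 -13 -5 0 0 0 25; 37 -13 -5 0 0 0 25; 37 -13 -4 0 0 0 25; 0 0 0 0 0 0 25; 0 0 0 0 0 0 25",
)

```text
clock: 18.73
tcp_pos: [0.4136, 0.1382, 0.1644]
eef_rot: [-0.406, 0.914, -0.0, 0.002]
ft_force: [-0.1, -0.3, -1.2]
opening: 0.355
```

Run:
```python
from h import *
from workcell import arm
s=arm.state(); print(s["clock"],s["tcp_pos"],s["opening"],s["eef_rot"],s["joints"])
im=snap("wrist","10")
v,u=np.mgrid[0:400,0:640]; uv=np.stack([u.ravel(),v.ravel()],1); W=fcloud(im,uv); C=incl(W); np.save("C10.npy",C)
def show(name,x0,x1,y0,y1,z0,z1):
    m=(C[...,0]>x0)&(C[...,0]<x1)&(C[...,1]>y0)&(C[...,1]<y1)&(C[...,2]>z0)&(C[...,2]<z1)
    if m.sum()<4: print(name,m.sum());return
    q=C[m]; print(name,m.sum(),np.percentile(q,[1,50,99],axis=0).round(1).tolist(), uv[m].mean(0))
show("housing top",30,130,-50,50,70,82)
show("vee top",-60,-3,-30,30,57,67)
show("anvil",-3,26,-40,40,22,30)
show("nose",20,45,-25,25,40,66)
show("grip",100,160,-90,0,175,205)
show("tab",60,120,-140,-95,125,160)
```

```text
18.725 [0.41358529 0.13815793 0.16444351] 0.35548402751688124 [-4.05966132e-01  9.13886457e-01 -4.20756583e-04  1.69326297e-03] [ 0.79167094 -0.42098237 -0.4355628   0.00201985 -1.55337021 -1.52642674]
housing top 1243 [[47.2, -30.9, 70.3], [55.7, -7.0, 75.4], [74.3, 18.2, 80.1]] [231.42075623 268.53419147]
vee top 1486 [[-46.0, -21.3, 58.4], [-30.2, -4.0, 61.5], [-9.2, 11.4, 66.3]] [229.1473755  166.82032301]
anvil 1425 [[-2.8, -30.4, 23.6], [11.6, -4.4, 25.5], [25.7, 20.9, 27.1]] [243.3922807  202.41824561]
nose 703 [[28.7, -16.9, 42.6], [33.4, -2.8, 63.8], [44.7, 7.9, 65.9]] [236.98577525 238.30156472]
grip 0
tab 483 [[80.5, -124.5, 125.9], [88.2, -117.9, 141.2], [99.6, -115.2, 150.7]] [101.66459627 325.29606625]
```

View pics/wrist10.png

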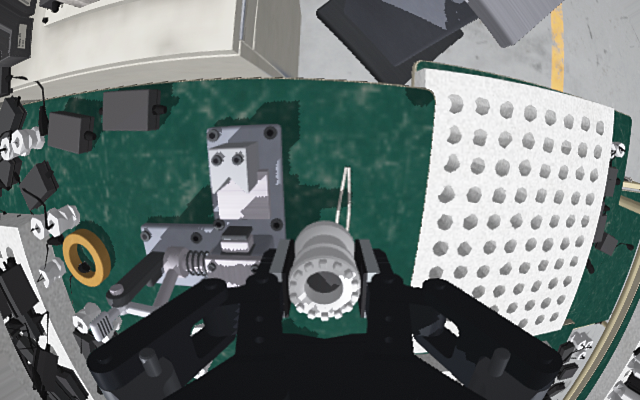

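Run:
```python
from h import *
import numpy as np
C=np.load("C10.npy"); tcp=np.array([.41358529,.13815793,.16444351]); t=incl(tcp[None])[0]; print("tcp in clamp",t)
im=dict(np.load("wrist10.npz")); p=im["pixels"].astype(int).reshape(-1,3)
m=(np.hypot(C[:,0]-t[0],C[:,1]-t[1])<20)&(C[:,2]>190)&(C[:,2]<203)&(p.min(1)>90)
q=C[m];print(m.sum(),q.min(0),q.max(0),(q.min(0)+q.max(0))/2)
# edges: base side lines, base top z 14
m=(C[:,2]>11)&(C[:,2]<17)&(C[:,0]>-70)&(C[:,0]<35)&(abs(C[:,1])<60); q=C[m]; print("base",np.percentile(q,[1,99],axis=0))
# vee yaw: edge lines
for lo,hi,z0,z1,n in((-45,-12,58,66,"vee"),(-2,25,23,29,"anvil")):
    for x in np.arange(lo,hi,6):
        m=(C[:,2]>z0)&(C[:,2]<z1)&(C[:,0]>x)&(C[:,0]<x+6)&(abs(C[:,1])<40); q=C[m]
        if len(q)>10: print(n,x,q[:,1].min().round(1),q[:,1].max().round(1))
# other cams same with top0, scene0
for nm in("top0","scene0"):
    D=incl(cloud(dict(np.load(nm+".npz")))).reshape(-1,3)
    for n,a,b,z0,z1 in(("vee",-46,-11,58,66),("anvil",-2,25,22,30),("housing",50,105,70,82)):
        m=(D[:,2]>z0)&(D[:,2]<z1)&(D[:,0]>a)&(D[:,0]<b)&(abs(D[:,1])<45); q=D[m]
        if len(q)>5: print(nm,n,len(q),np.percentile(q,[2,98],axis=0).round(1)[:,:2].tolist(),q[:,1].mean())
```

```text
tcp in clamp [ -1.17947618  75.88112453 164.44351   ]
3186 [-17.46063518  57.37100817 190.00370273] [ 14.28600023  92.80407956 202.99812495] [ -1.58731747  75.08754387 196.50091384]
base [[-61.13730335 -41.71904269  11.22494197]
 [ 34.23508202  31.87860473  16.80116267]]
vee -45 -22.0 11.4
vee -39 -21.8 11.1
vee -33 -21.8 11.5
vee -27 -21.4 11.5
vee -21 -21.4 11.7
vee -15 -21.6 11.7
anvil -2 -31.0 21.1
anvil 4 -30.5 19.7
anvil 10 -31.1 21.4
anvil 16 -30.8 21.1
anvil 22 -31.5 20.8
top0 vee 117 [[-44.0, -17.4], [-12.4, 14.4]] -1.3321541990523682
top0 anvil 140 [[-1.4, -26.1], [24.4, 23.7]] -0.7405247952451427
top0 housing 345 [[51.1, -26.9], [103.5, 25.0]] -0.7244727099823557
scene0 vee 88 [[-42.8, -20.4], [-11.9, 14.3]] -2.833270707306926
scene0 anvil 109 [[-1.1, -28.6], [24.8, 23.3]] -0.5419741068181742
scene0 housing 273 [[52.3, -28.9], [103.9, 25.6]] 0.12271198445362047
```

Run:
```python
from h import *
R1=tiltR(ang(YAW),0)
pc,Rc=plan(cl(6,-3,170),R1,3,25,dec=1)
plan(cl(6,-3,85),R1,4,25,pc,Rc,dec=1)
```

```text
-2.4 -26.3 -1.8 0 0 0 25; -2.4 -26.4 -1.9 0 0 0 25; -2.4 -26.3 -1.8 0 0 0 25
end [0.4771 0.0908 0.17  ] err [ 0.  0. -0.] 0.21
0 0 21.2 0 0 0 25; 0.1 0.1 21.3 0 0 0 25; 0 0 21.2 0 0 0 25; 0.1 0.1 21.3 0 0 0 25
end [0.477  0.0908 0.085 ] err [-0.  0. -0.] 0.21
```

>>> send_rows(
  targets="-2.4 -26.3 -1.8 0 0 0 25; -2.4 -26.4 -1.9 0 0 0 25; -2.4 -26.3 -1.8 0 0 0 25; 0 0 21.2 0 0 0 25; 0.1 0.1 21.3 0 0 0 25; 0 0 21.2 0 0 0 25; 0.1 0.1 21.3 0 0 0 25; 0 0 0 0 0 0 25; 0 0 0 0 0 0 25",
)

```text
clock: 19.9
tcp_pos: [0.4776, 0.0908, 0.086]
eef_rot: [-0.406, 0.914, -0.001, 0.002]
ft_force: [0.5, 0.4, -0.9]
opening: 0.354
```

Run:
```python
from h import *
from workcell import arm
s=arm.state(); print(s["clock"],s["tcp_pos"],s["opening"],s["eef_rot"],s["joints"],s["ft_force"])
t=incl(s["tcp_pos"][None])[0]; print("tcp",t)
im=snap("wrist","11"); p=im["pixels"].astype(int).reshape(-1,3)
v,u=np.mgrid[0:400,0:640]; uv=np.stack([u.ravel(),v.ravel()],1); C=incl(fcloud(im,uv)); np.save("C11.npy",C)
for n,a,b,z0,z1,yy in(("vee",-50,-3,57,67,30),("anvil",-2,30,22,30,35),("nose",20,45,40,66,25)):
    m=(C[:,2]>z0)&(C[:,2]<z1)&(C[:,0]>a)&(C[:,0]<b)&(abs(C[:,1])<yy); q=C[m]
    if len(q)>5: print(n,len(q),np.percentile(q,[1,99],axis=0).round(1).tolist(),uv[m].mean(0))
m=(np.hypot(C[:,0]-t[0],C[:,1]-t[1])<20)&(C[:,2]>t[2]+22)&(C[:,2]<t[2]+40)&(p.min(1)>90); q=C[m]
print("held",(q.min(0)+q.max(0))/2,q.max(0)-q.min(0))
```

```text
19.9 [0.47757252 0.09076553 0.08599974] 0.35389361545440284 [-4.06302583e-01  9.13736306e-01 -8.62607006e-04  1.85191945e-03] [ 0.60580172 -0.24605613 -0.44583615  0.00243509 -1.3676993  -1.34027554] [ 0.49194593  0.44883793 -0.89978372]
tcp [ 6.36158382 -3.38764925 85.99974176]
vee 3467 [[-46.2, -21.5, 59.0], [-9.5, 10.7, 66.3]] [322.834439   175.58407845]
anvil 1516 [[-1.7, -30.6, 23.9], [22.3, 20.2, 26.8]] [323.39182058 218.98021108]
held [  5.95374354  -4.12310156 116.22366639] [31.41956574 35.35397563 16.42074299]
```

View pics/wrist11.png

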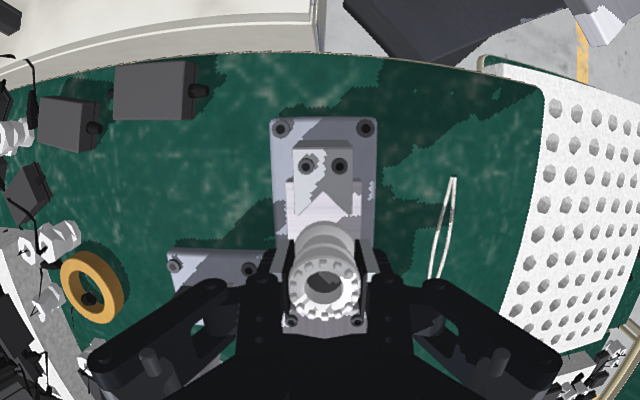

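>>> send_rows(
  targets="0 -1 10 0 0 0 25; 0 0 15 0 0 0 25; 0 0 13 0 0 0 25; 0 0 5 0 0 0 25; 0 0 0 0 0 0 25; 0 0 0 0 0 0 25",
)

```text
clock: 20.7
tcp_pos: [0.4783, 0.0899, 0.0429]
eef_rot: [-0.406, 0.914, -0.001, 0.002]
ft_force: [-0.6, 0.0, -1.0]
opening: 0.353
```

>>> send_rows(
  targets="0 0 2.5 0 0 0 25; 0 0 1.5 0 0 0 25; 0 0 0 0 0 0 25",
)

```text
clock: 21.08
tcp_pos: [0.4779, 0.0897, 0.0382]
eef_rot: [-0.406, 0.914, -0.001, 0.002]
ft_force: [-0.5, -0.7, -1.0]
opening: 0.356
```

Run:
```python
from h import *
from workcell import arm
s=arm.state(); print(incl(s["tcp_pos"][None])[0],s["ft_force"]); snap("wrist","12")
```

```text
[ 5.75668445 -4.33472321 38.19480394] [-0.47304672 -0.6775545  -1.01322168]
```

View pics/wrist12.png

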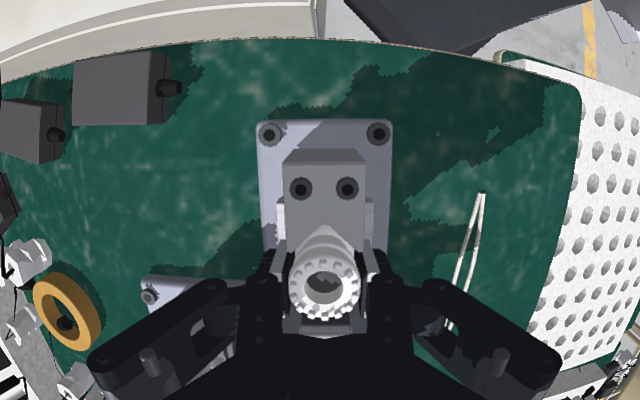

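Coupling (325,290) sits centred between the jaws; lowering to contact.

>>> send_rows(
  targets="0 0 1 0 0 0 25; 0 0 0 0 0 0 25",
)

```text
clock: 21.38
tcp_pos: [0.478, 0.0897, 0.0373]
eef_rot: [-0.406, 0.914, -0.001, 0.002]
ft_force: [-0.3, 0.1, -0.6]
opening: 0.352
```

>>> send_rows(
  targets="0 0 1 0 0 0 25; 0 0 0 0 0 0 25",
)

```text
clock: 21.62
tcp_pos: [0.4783, 0.0898, 0.0372]
eef_rot: [-0.406, 0.914, -0.001, 0.002]
ft_force: [-2.8, 0.1, 5.6]
opening: 0.355
```

>>> send_rows(
  targets="0 0 -0.5 0 0 0 31; 0 0 0 0 0 0 36; 0 0 0 0 0 0 45; 0 0 0 0 0 0 55; 0 0 0 0 0 0 58; 0 0 -10 0 0 0 58; 0 0 -25 0 0 0 58; 0 0 -40 0 0 0 58; 0 0 -45 0 0 0 58; 0 0 -45 0 0 0 40; 0 0 -10 0 0 0 20; 0 0 0 0 0 0 0",
)

```text
clock: 23.12
tcp_pos: [0.4775, 0.0899, 0.2126]
eef_rot: [-0.406, 0.914, -0.0, 0.002]
ft_force: [1.0, 0.6, -0.8]
opening: 0.05
```

```bash
sed -i 's/^O=.*/O=np.array([.4708,.0883])+np.array([.669*1+.743*4.6,.743*1-.669*4.6])\/1000; YAW=48.04/' h.py
python3 - <<'E'
from h import *
from workcell import arm
s=arm.state(); print(s["clock"],incl(s["tcp_pos"][None])[0],s["ft_force"]); im=snap("wrist","13")
v,u=np.mgrid[0:400,0:640]; uv=np.stack([u.ravel(),v.ravel()],1); C=incl(fcloud(im,uv)); 
for n,x0,x1,y0,y1,z0,z1 in(("vee",-50,-8,-30,30,57,67),("coupling top",-20,35,-25,25,68,75),("tab",60,120,-140,-95,125,160),("grip",100,160,-90,0,175,205),("tape",0,0,0,0,0,0)):
    m=(C[:,2]>z0)&(C[:,2]<z1)&(C[:,0]>x0)&(C[:,0]<x1)&(C[:,1]<y1)&(C[:,1]>y0); q=C[m]
    if len(q)>5: print(n,len(q),np.percentile(q,[1,50,99],axis=0).round(1).tolist(),uv[m].mean(0))
E
```

```text
23.125 [  4.67155067   0.65965349 212.60592562] [ 1.04666456  0.55447095 -0.84503988]
vee 1199 [[-46.7, -17.4, 59.6], [-30.5, -1.1, 61.5], [-9.1, 15.1, 66.4]] [324.15929942 150.42702252]
coupling top 308 [[-8.9, -15.4, 68.0], [4.1, -1.2, 69.2], [20.0, 13.1, 72.4]] [323.76623377 188.25649351]
tab 214 [[79.9, -120.5, 125.6], [82.1, -114.4, 138.9], [89.9, -110.8, 150.8]] [195.02336449 294.40654206]
```

View pics/wrist13.png

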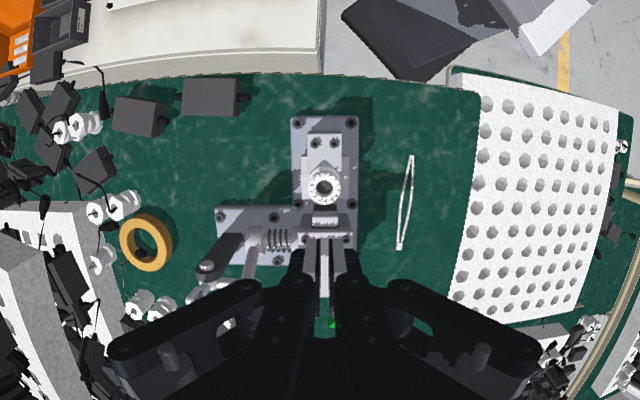

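Run:
```python
from h import *
R1=tiltR(ang(YAW),0)
pc,Rc=plan(cl(88,-90,212),R1,4,0,dec=1)
plan(cl(88,-90,141),R1,4,0,pc,Rc,dec=1)
```

```text
-21 -22.7 -0.1 0 0 0 0; -21 -22.7 -0.1 0 0 0 0; -20.9 -22.6 -0.1 0 0 0 0; -21 -22.7 -0.1 0 0 0 0
end [0.6006 0.0912 0.212 ] err [-0. -0. -0.] 0.2
0 0 17.7 0 0 0 0; 0.1 0.1 17.8 0 0 0 0; 0 0 17.7 0 0 0 0; 0 0 17.8 0 0 0 0
end [0.6007 0.0912 0.141 ] err [ 0.  0. -0.] 0.2
```

>>> send_rows(
  targets="-21 -22.7 0 0 0 0 0; -21 -22.7 0 0 0 0 0; -21 -22.6 0 0 0 0 0; -21 -22.7 0 0 0 0 0; 0 0 0 0 0 0 0; 0 0 0 0 0 0 0; 0 0 10 0 0 0 0; 0 0 10 0 0 0 0",
)

```text
clock: 24.18
tcp_pos: [0.6004, 0.0914, 0.1916]
eef_rot: [-0.406, 0.914, -0.0, 0.002]
ft_force: [-0.6, 0.3, 0.1]
opening: -0.0
```

Run:
```python
from h import *
from workcell import arm
s=arm.state(); print(s["clock"],incl(s["tcp_pos"][None])[0],s["ft_force"],s["joints"]); im=snap("wrist","14"); snap("scene","14");t=snap("top","14")
a=cv2.imread("pics/scene14.png")[130:280,280:480]; b=cv2.imread("pics/wrist14.png"); c=cv2.imread("pics/top14.png")[150:290,250:410]
cv2.imwrite("pics/c14.png",np.vstack([np.hstack([cv2.resize(a,(400,300),interpolation=2),cv2.resize(c,(400,300),interpolation=2)]),cv2.resize(b[150:],(800,313))[:300]]))
```

```text
24.175 [ 87.95617748 -89.76704099 191.64054968] [-0.59261481  0.2872821   0.12811667] [ 4.81080090e-01  5.54253220e-02  2.82995583e-02  1.05708792e-03
 -1.54018296e+00 -1.21531943e+00]
```

View pics/c14.png

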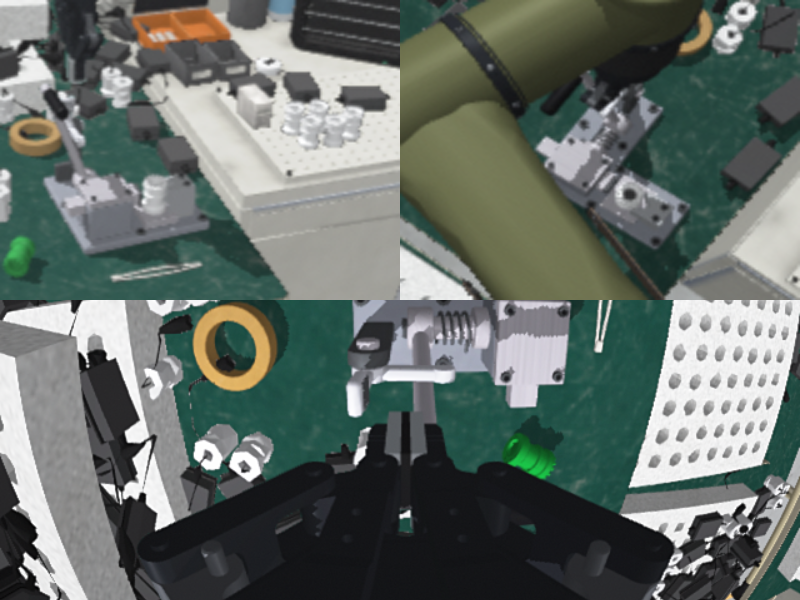

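Run:
```python
from h import *
im=dict(np.load("wrist14.npz"))
v,u=np.mgrid[0:400,0:640]; uv=np.stack([u.ravel(),v.ravel()],1); C=incl(fcloud(im,uv)); 
for n,x0,x1,y0,y1,z0,z1 in(("tab",60,120,-140,-100,125,160),("bar",60,120,-110,-50,95,125),("brk",40,120,-150,-90,80,122),("rod",85,140,-95,-65,125,170),("finger",70,110,-115,-70,185,215)):
    m=(C[:,2]>z0)&(C[:,2]<z1)&(C[:,0]>x0)&(C[:,0]<x1)&(C[:,1]<y1)&(C[:,1]>y0); q=C[m]
    if len(q)>5: print(n,len(q),np.percentile(q,[1,50,99],axis=0).round(1).tolist(),uv[m].mean(0))
```

```text
tab 556 [[79.9, -121.3, 128.1], [87.1, -115.7, 148.3], [98.6, -111.8, 151.1]] [286.04676259 223.89208633]
bar 1406 [[70.0, -109.7, 100.0], [87.9, -84.6, 111.8], [104.2, -62.2, 123.8]] [329.15220484 209.36273115]
brk 1149 [[68.3, -126.0, 81.7], [78.8, -109.3, 111.4], [92.4, -90.9, 118.3]] [299.59355962 197.38120104]
rod 165 [[102.4, -84.8, 125.1], [105.2, -78.6, 130.4], [108.8, -73.9, 139.3]] [341.65454545 240.01818182]
finger 1012 [[75.9, -104.2, 195.3], [77.1, -91.0, 206.4], [81.2, -77.6, 214.9]] [324.06719368 252.24407115]
```

>>> send_rows(
  targets="-3 0 15 0 0 0 0; 0 0 18 0 0 0 0; 0 0 17.5 0 0 0 0; 0 0 0 0 0 0 0; 0 -5 0 0 0 0 0; 0 -8 0 0 0 0 0; 0 -7 1.5 0 0 0 0; 0 -6.5 1.5 0 0 0 0; 0 -6 3 0 0 0 0; 0 -5 4 0 0 0 0; 0 0 0 0 0 0 0",
)

```text
clock: 25.7
tcp_pos: [0.631, 0.0678, 0.131]
eef_rot: [-0.406, 0.914, -0.001, 0.001]
ft_force: [-0.4, -0.1, -0.7]
opening: 0.001
```

Run:
```python
from h import *
from workcell import arm
s=arm.state(); print(s["clock"],incl(s["tcp_pos"][None])[0],s["ft_force"]); im=snap("wrist","15")
```

```text
25.7 [  90.84493765 -128.19399714  131.04744344] [-0.37469808 -0.09577151 -0.66634909]
```

View pics/wrist15.png

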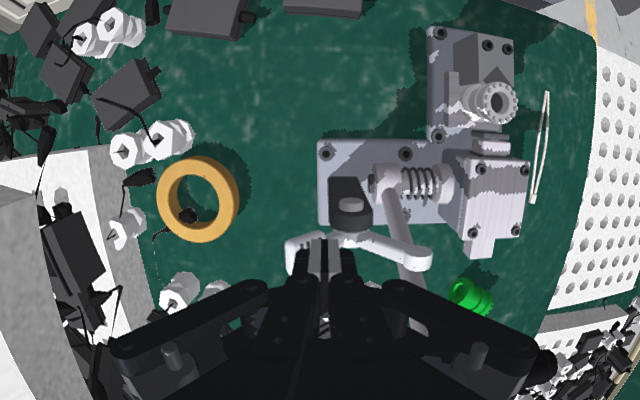

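>>> send_rows(
  targets="0 -5 4 0 0 0 0; 0 -4 4 0 0 0 0; 0 -3 4 0 0 0 0; 0 -3 4 0 0 0 0; 0 -2 4 0 0 0 0; 0 0 3 0 0 0 0; 0 0 2 0 0 0 0; 0 0 0 0 0 0 0",
)

```text
clock: 26.75
tcp_pos: [0.6453, 0.0561, 0.1101]
eef_rot: [-0.406, 0.914, -0.002, 0.004]
ft_force: [-0.1, -2.7, 9.5]
opening: -0.002
```

Run:
```python
from h import *
from workcell import arm
s=arm.state(); print(s["clock"],incl(s["tcp_pos"][None])[0],s["ft_force"]); im=snap("wrist","16"); snap("scene","16")
v,u=np.mgrid[0:400,0:640]; uv=np.stack([u.ravel(),v.ravel()],1); C=incl(fcloud(im,uv)); 
for n,x0,x1,y0,y1,z0,z1 in(("bar",60,110,-135,-95,121,170),("tab",60,120,-175,-130,90,125)):
    m=(C[:,2]>z0)&(C[:,2]<z1)&(C[:,0]>x0)&(C[:,0]<x1)&(C[:,1]<y1)&(C[:,1]>y0); q=C[m]
    if len(q)>5: print(n,len(q),np.percentile(q,[1,50,99],axis=0).round(1).tolist(),uv[m].mean(0))
b=cv2.imread("pics/wrist16.png")[100:340,180:500]; cv2.imwrite("pics/c16.png",cv2.resize(b,None,fx=2.4,fy=2.4,interpolation=2))
```

```text
26.75 [  91.7446202  -146.66229017  110.10614746] [-0.11876854 -2.65937955  9.49749262]
bar 3255 [[77.6, -134.7, 122.4], [84.7, -119.1, 163.1], [99.3, -107.4, 169.8]] [399.50199693 297.25499232]
tab 1183 [[79.8, -160.3, 103.5], [82.5, -145.5, 109.4], [90.7, -130.2, 124.7]] [328.59932375 243.52155537]
```

View pics/c16.png

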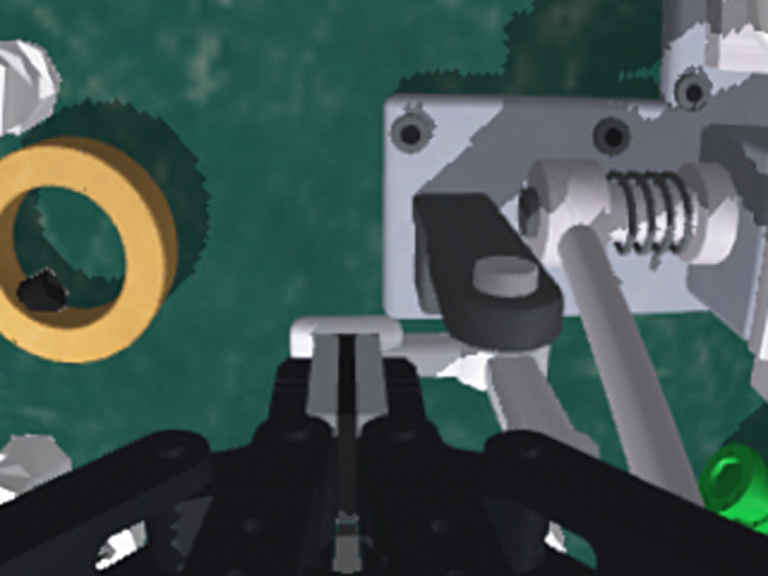

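Run:
```python
from h import *
im=dict(np.load("wrist16.npz"))
v,u=np.mgrid[0:400,0:640]; uv=np.stack([u.ravel(),v.ravel()],1); C=incl(fcloud(im,uv)); p=im["pixels"].reshape(-1,3).astype(int)
for z in range(100,170,6):
    m=(C[:,2]>z)&(C[:,2]<z+6)&(C[:,0]>70)&(C[:,0]<110)&(C[:,1]<-95)&(C[:,1]>-130)&(p.min(1)>100); q=C[m]
    if len(q)>5: print(z,len(q),np.percentile(q[:,:2],[2,50,98],axis=0).round(1).tolist())
m=(C[:,0]>79)&(C[:,0]<92)&(C[:,1]<-130)&(C[:,1]>-170)&(C[:,2]>90)&(C[:,2]<118)&(p.min(1)>120)
q=C[m]
for y in range(-170,-130,5):
    k=q[(q[:,1]>y)&(q[:,1]<y+5)]
    if len(k)>3: print("tab",y,len(k),np.percentile(k[:,2],[2,50,98]).round(1), np.percentile(k[:,0],[2,98]).round(1))
```

```text
100 18 [[85.0, -129.9], [85.3, -127.6], [85.6, -125.9]]
106 424 [[70.2, -129.6], [86.4, -123.1], [92.6, -105.1]]
112 218 [[83.1, -121.8], [85.6, -118.4], [92.6, -106.9]]
118 155 [[84.6, -119.6], [85.3, -115.6], [90.6, -109.1]]
124 155 [[84.4, -119.3], [85.3, -115.0], [90.7, -109.5]]
130 171 [[84.6, -119.2], [85.3, -115.7], [90.2, -109.3]]
136 175 [[84.4, -119.1], [85.3, -115.0], [87.9, -109.1]]
142 116 [[84.3, -117.4], [85.0, -112.2], [85.7, -108.4]]
148 59 [[84.4, -111.7], [84.9, -108.5], [85.6, -106.8]]
160 10 [[92.1, -117.5], [96.1, -115.3], [98.9, -113.1]]
tab -160 146 [105.6 108.4 116.7] [80.4 87.4]
tab -155 59 [105.5 107.7 109.3] [80.3 82.6]
tab -150 57 [105.6 107.8 109. ] [80.  82.5]
tab -145 74 [105.9 107.9 109.4] [80.2 86. ]
tab -140 117 [106.  108.3 109.9] [80.4 86.9]
tab -135 103 [107.6 109.  110.1] [85.4 91.8]
```

>>> send_rows(
  targets="0 0 2 0 0 0 0; 0 0 0 0 0 0 0; 0 0 0 0 0 0 0",
)

```text
clock: 27.22
tcp_pos: [0.6461, 0.0559, 0.1096]
eef_rot: [-0.406, 0.914, -0.003, 0.005]
ft_force: [0.3, -2.6, 12.9]
opening: 0.001
```

>>> send_rows(
  targets="0 0 -15 0 0 0 0; 0 0 -40 0 0 0 0; 0 0 -45 0 0 0 0; 0 0 -50 0 0 0 40; 0 0 0 0 0 0 85; 0 0 0 0 0 0 85",
)

```text
clock: 27.98
tcp_pos: [0.6431, 0.0572, 0.2542]
eef_rot: [-0.406, 0.914, -0.0, 0.001]
ft_force: [0.3, 0.6, -1.0]
opening: 0.635
```

Run:
```python
from h import *
from workcell import arm
s=arm.state(); print(s["clock"],incl(s["tcp_pos"][None])[0],s["ft_force"]); im=snap("wrist","17")
X=ang(YAW);Y=ang(YAW+90)
R1=Rxz(-Y,-UP); plan(cl(132,-44,265),R1,10,85)
v,u=np.mgrid[0:400,0:640]; uv=np.stack([u.ravel(),v.ravel()],1); C=incl(fcloud(im,uv)); 
for n,x0,x1,y0,y1,z0,z1 in(("grip",100,160,-80,0,180,205),):
    m=(C[:,2]>z0)&(C[:,2]<z1)&(C[:,0]>x0)&(C[:,0]<x1)&(C[:,1]<y1)&(C[:,1]>y0); q=C[m]
    if len(q)>5: print(n,len(q),np.percentile(q,[1,50,99],axis=0).round(1).tolist(),uv[m].mean(0))
```

```text
27.975 [  91.02860044 -144.31074037  254.21677315] [ 0.26147037  0.56935068 -0.96248166]
-4 10 -1 0 0 -9 85; -6 9 -1 0 0 -9 85; -7 9 -2 0 0 -9 85; -8 7 -1 0 0 -9 85; -9 5 -1 0 0 -9 85; -10 5 -1 0 0 -9 85; -11 2 -1 0 0 -9 85; -10 1 -1 0 0 -9 85; -11 -1 -2 0 0 -9 85; -11 -2 -1 0 0 -9 85
end [0.5955 0.1547 0.2653] err [-0.3  0.   0.3] 0.13
grip 1521 [[122.5, -78.2, 182.8], [127.2, -48.3, 194.2], [138.3, -17.2, 197.2]] [449.19197896 260.63971072]
```

View pics/wrist17.png

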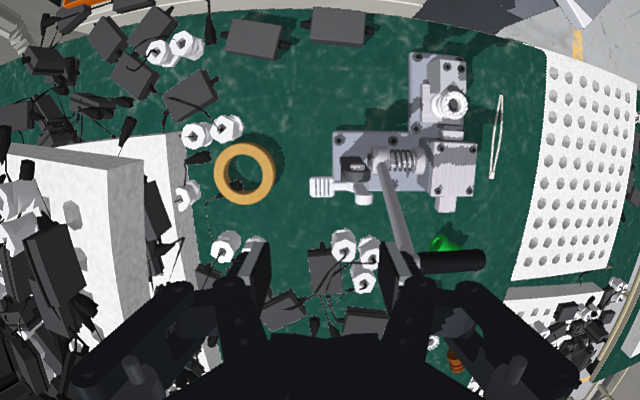

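>>> send_rows(
  targets="-4 10 -1 0 0 -9 85; -6 9 -1 0 0 -9 85; -7 9 -2 0 0 -9 85; -8 7 -1 0 0 -9 85; -9 5 -1 0 0 -9 85; -10 5 -1 0 0 -9 85; -11 2 -1 0 0 -9 85; -10 1 -1 0 0 -9 85; -11 -1 -2 0 0 -9 85; -11 -2 -1 0 0 -9 85; 0 0 0 0 0 0 85; 0 0 0 0 0 0 85",
)

```text
clock: 29.52
tcp_pos: [0.5959, 0.1542, 0.2658]
eef_rot: [0.933, -0.36, 0.001, -0.0]
ft_force: [1.3, -0.2, 0.7]
opening: 0.996
```

Run:
```python
from h import *
from workcell import arm
s=arm.state(); print(s["clock"],incl(s["tcp_pos"][None])[0],s["ft_force"],s["joints"]); im=snap("wrist","18")
X=ang(YAW);Y=ang(YAW+90)
R1=Rxz(-Y,-UP); plan(cl(131.5,-44,170),R1,6,85,dec=1)
v,u=np.mgrid[0:400,0:640]; uv=np.stack([u.ravel(),v.ravel()],1); C=incl(fcloud(im,uv)); p=im["pixels"].reshape(-1,3)
m=(C[:,2]>180)&(C[:,2]<205)&(C[:,0]>100)&(C[:,0]<160)&(C[:,1]<0)&(C[:,1]>-85)&(p.max(1)<90); q=C[m]
print(len(q),np.percentile(q,[1,50,99],axis=0).round(1).tolist(),uv[m].mean(0))
```

```text
29.525 [131.63781648 -44.31831876 265.81228645] [ 1.2713759  -0.19308768  0.68330944] [ 5.79193505e-01  8.62729063e-02  1.95254804e-01  1.66365550e-03
 -1.67822883e+00  2.54218530e-01]
-0.1 0 16 0 0 0 85; -0.1 0.1 16 0 0 0 85; -0.1 0 16 0 0 0 85; -0.1 0.1 16 0 0 0 85; -0.1 0 16 0 0 0 85; -0.1 0.1 16.1 0 0 0 85
end [0.5955 0.1543 0.17  ] err [ 0.  -0.1 -0. ] 0.32
1756 [[123.2, -72.6, 187.9], [132.1, -46.1, 194.9], [140.8, -16.7, 197.1]] [323.15148064 211.62642369]
```

View pics/wrist18.png

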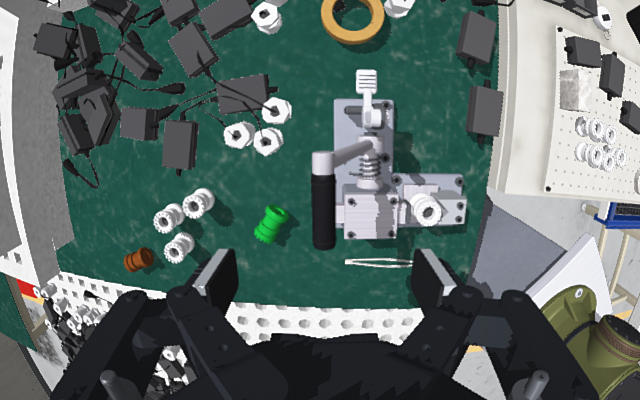

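>>> send_rows(
  targets="0 0 16 0 0 0 85; 0 0 16 0 0 0 85; 0 0 16 0 0 0 85; 0 0 16 0 0 0 80; 0 0 16 0 0 0 65; 0 0 16 0 0 0 50; 0 0 0 0 0 0 35; 0 0 0 0 0 0 25; 0 0 0 0 0 0 12; 0 0 0 0 0 0 12; 0 0 0 0 0 0 12",
  force=30,
)

```text
clock: 30.95
tcp_pos: [0.5967, 0.1546, 0.1718]
eef_rot: [0.933, -0.359, 0.002, -0.001]
ft_force: [-0.1, -0.2, 3.1]
opening: 0.198
```

>>> send_rows(
  targets="0 0 0 0 0 0 12; 0 0 0 0 0 0 12; 0 0 0 0 0 0 12",
)

```text
clock: 31.32
tcp_pos: [0.5967, 0.1547, 0.1717]
eef_rot: [0.933, -0.359, 0.002, -0.001]
ft_force: [0.0, 0.6, 4.4]
opening: 0.196
```

Run:
```python
from h import *
from workcell import arm
s=arm.state(); t=incl(s["tcp_pos"][None])[0]; print(s["clock"],t,s["ft_force"],s["opening"])
xa=132-165*np.sin(.35); off=t-np.array([132,t[1],33+165*np.cos(.35)]); print(xa,off)
x0=132;z0=33+165*np.cos(.35);out=[]
for k,l in enumerate(np.linspace(0,1.0,17)[1:]):
    th=.35-l; x=xa+165*np.sin(th); z=33+165*np.cos(th)
    out.append((round(l,3),round(x0-x,1),round(-(z-z0),1))); x0=x;z0=z
print(out)
```

```text
31.325 [132.55491284 -44.64745924 171.74801132] [0.03736996 0.60168182 4.41173671] 0.19635351619418334
75.42186176985052 [  0.55491284   0.         -16.2484863 ]
[(np.float64(0.062), np.float64(9.8), np.float64(-3.2)), (np.float64(0.125), np.float64(10.0), np.float64(-2.6)), (np.float64(0.188), np.float64(10.1), np.float64(-2.0)), (np.float64(0.25), np.float64(10.2), np.float64(-1.3)), (np.float64(0.312), np.float64(10.3), np.float64(-0.7)), (np.float64(0.375), np.float64(10.3), np.float64(-0.1)), (np.float64(0.438), np.float64(10.3), np.float64(0.6)), (np.float64(0.5), np.float64(10.2), np.float64(1.2)), (np.float64(0.562), np.float64(10.1), np.float64(1.9)), (np.float64(0.625), np.float64(10.0), np.float64(2.5)), (np.float64(0.688), np.float64(9.8), np.float64(3.1)), (np.float64(0.75), np.float64(9.6), np.float64(3.7)), (np.float64(0.812), np.float64(9.4), np.float64(4.3)), (np.float64(0.875), np.float64(9.1), np.float64(4.9)), (np.float64(0.938), np.float64(8.8), np.float64(5.4)), (np.float64(1.0), np.float64(8.4), np.float64(6.0))]
```

>>> send_rows(
  targets="0 9.8 -3.2 0 0 0 12; 0 10 -2.6 0 0 0 12; 0 10.1 -2 0 0 0 12; 0 10.2 -1.3 0 0 0 12; 0 10.3 -0.7 0 0 0 12; 0 10.3 -0.1 0 0 0 12; 0 10.3 0.6 0 0 0 12; 0 10.2 1.2 0 0 0 12; 0 0 0 0 0 0 12",
)

```text
clock: 32.45
tcp_pos: [0.5421, 0.0938, 0.1789]
eef_rot: [0.933, -0.359, 0.002, -0.001]
ft_force: [4.8, -0.3, 1.5]
opening: 0.196
```

Run:
```python
from h import *
from workcell import arm
s=arm.state(); t=incl(s["tcp_pos"][None])[0]; print(s["clock"],t,s["ft_force"],s["opening"],s["joints"]); snap("wrist","19")
```

```text
32.45 [ 50.74848583 -44.79042737 178.86027739] [ 4.75581884 -0.29490905  1.49994159] 0.19568153491288728 [ 0.53800174 -0.09705217 -0.14550683  0.00226834 -1.51784633  0.29744578]
```

View pics/wrist19.png

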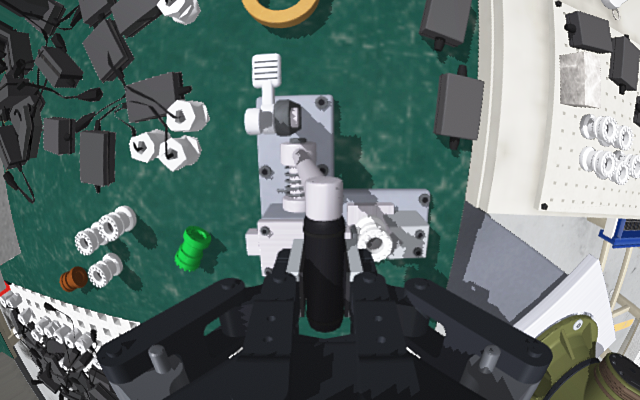

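Lever is moving with the grip (rod at (310,175)), catch stays off. Continue.

>>> send_rows(
  targets="0 10.1 1.9 0 0 0 12; 0 10 2.5 0 0 0 12; 0 9.8 3.1 0 0 0 12; 0 9.6 3.7 0 0 0 12; 0 9.4 4.3 0 0 0 12; 0 9.1 4.9 0 0 0 12; 0 8.8 5.4 0 0 0 12; 0 0 0 0 0 0 12",
)

```text
clock: 33.5
tcp_pos: [0.4977, 0.0447, 0.1531]
eef_rot: [0.933, -0.359, 0.002, -0.001]
ft_force: [5.8, -0.5, 2.8]
opening: 0.196
```

Run:
```python
from h import *
from workcell import arm
s=arm.state(); t=incl(s["tcp_pos"][None])[0]; print(s["clock"],t,s["ft_force"],s["opening"],s["joints"])
print(incl((s["ft_force"]/1000+np.r_[O,0])[None]))
x,z=t[0]-.55,t[2]+16.25; print("lever",.35-np.arctan2(x-75.4,z-33),np.hypot(x-75.4,z-33))
```

```text
33.5 [-15.3997542  -44.56524133 153.12120326] [ 5.82836865 -0.4559332   2.7857792 ] 0.19553612060420358 [ 0.49523278 -0.23287093 -0.31181325  0.00201041 -1.48679508  0.34055555]
[[ 3.55787777 -4.63888586  2.7857792 ]]
lever 0.9402108242241479 164.13982658592423
```

>>> send_rows(
  targets="0 4.2 2.9 0 0 0 12; 0 4.2 3 0 0 0 12; 0 0 0 0 0 0 12; 0 0 0 0 0 0 12",
)

```text
clock: 34.0
tcp_pos: [0.4927, 0.0391, 0.1476]
eef_rot: [0.933, -0.359, 0.003, -0.002]
ft_force: [5.0, 0.3, 4.0]
opening: 0.196
```

```bash
cat > lv.py <<'E'
from h import *
from workcell import arm
s=arm.state(); t=incl(s["tcp_pos"][None])[0]
f=s["ft_force"]; print(s["clock"],t,"fx_clamp",f@ang(YAW),"fz",f[2],s["opening"])
x,z=t[0]-.55,t[2]+16.25; print("lever",.35-np.arctan2(x-75.4,z-33),np.hypot(x-75.4,z-33))
E
python3 lv.py
```

```text
34.0 [-22.98189178 -44.58197916 147.57333736] fx_clamp 3.5525813258565235 fz 3.9595884493976694 0.19625059424444308
lever 0.9974732847592396 164.0190989189737
```

Not yet pushing on the stop; pull on a little.

>>> send_rows(
  targets="0 1.6 1.2 0 0 0 12; 0 1.6 1.2 0 0 0 12; 0 0 0 0 0 0 12; 0 0 0 0 0 0 12",
)

```text
clock: 34.5
tcp_pos: [0.4916, 0.0377, 0.1463]
eef_rot: [0.933, -0.359, 0.004, -0.003]
ft_force: [6.3, 4.6, 6.6]
opening: 0.2
```

```bash
python3 lv.py
```

```text
34.5 [-24.71895336 -44.63907981 146.30449497] fx_clamp 7.655063802249566 fz 6.602373133675842 0.19967128549000085
lever 1.0105829684976126 164.0689042383315
```

>>> send_rows(
  targets="0 1.6 1.2 0 0 0 12; 0 0 0 0 0 0 12; 0 0 0 0 0 0 12",
)

```text
clock: 34.88
tcp_pos: [0.4913, 0.0374, 0.1459]
eef_rot: [0.934, -0.358, 0.005, -0.004]
ft_force: [8.4, 7.2, 8.3]
opening: 0.198
```

```bash
python3 lv.py
python3 - <<'E'
from h import *
snap("wrist","20");snap("scene","20");t=snap("top","20")
a=cv2.imread("pics/scene20.png")[130:300,200:420]; c=cv2.imread("pics/top20.png")[150:290,220:410];b=cv2.imread("pics/wrist20.png")
cv2.imwrite("pics/c20.png",np.vstack([np.hstack([cv2.resize(a,(390,290),interpolation=2),cv2.resize(c,(390,290),interpolation=2)]),cv2.resize(b[50:300],(780,305))]))
E
```

```text
34.875 [-25.15660768 -44.68966487 145.93122691] fx_clamp 10.980088956080342 fz 8.286297971668525 0.19771990143550403
lever 1.0140857973034945 164.04369998337057
```

View pics/c20.png

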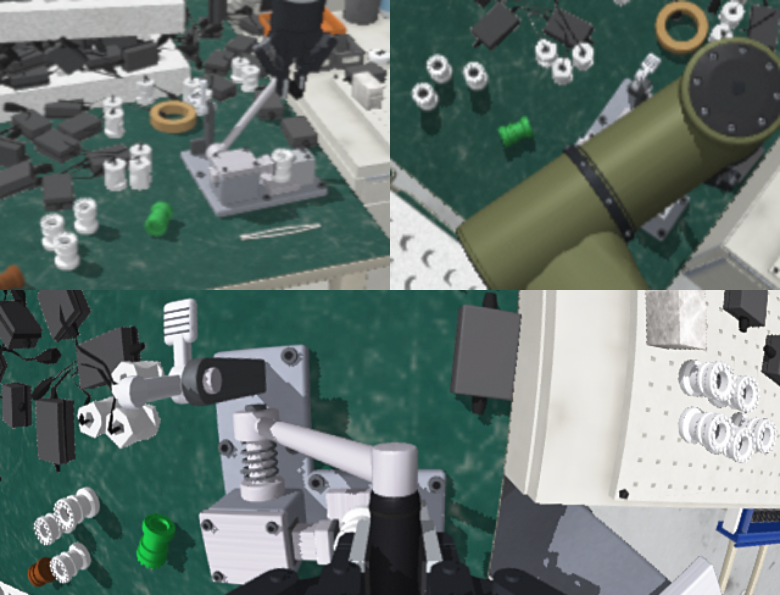

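```bash
python3 - <<'E'
from h import *
for nm in("scene14","scene20"):
    D=incl(cloud(dict(np.load(nm+".npz")))).reshape(-1,3)
    m=(D[:,2]>66)&(D[:,2]<76)&(D[:,0]>-22)&(D[:,0]<30)&(abs(D[:,1])<20); q=D[m]; print(nm,len(q),np.percentile(q,[3,50,97],axis=0).round(1).tolist())
E
python3 -c "
from workcell import arm
print(arm.finish_job())"
```

```text
scene14 59 [[-4.6, -14.2, 66.1], [8.1, 1.4, 69.4], [22.8, 16.6, 72.8]]
scene20 68 [[-9.7, -11.8, 66.1], [4.8, -1.0, 68.5], [27.1, 15.0, 73.0]]
the job is handed in; nothing more can be done
None
```

I handed the job in at about 35 s of the 64 s allowed; the coupling is clamped upright in the vee and the gripper still holds the lever at its stop.

- **Coupling:** I stood it up on the bench, took it again from above and set it rim up on the anvil, letting go while the catch was still on. In the last pictures it stands upright between the jaws. After clamping, the camera depth put it about 3–5 mm nearer the vee than before. That spread is too noisy to confirm to the millimetre that it sits in the vee.
- **Catch:** I pushed the tab over until it was firm: another 2 mm of push moved it only 0.5 mm, at about 13 N. In the pictures the tab is level and points to -y, with the bar upright. By camera depth its angle was 90 degrees give or take 2, and I could not tell from that alone whether it had reached the full 93 degrees.
- **Lever:** I pulled it to a computed angle of about 1.01, against a stop at 1.0. At that point the pull rose clearly above the spring's, to about 14 N, and I am still pressing it there.
- **Other items:** nothing else round the clamp was touched as far as the pictures show.

**Possible fault:** while turning the coupling in the air, the wrist force briefly read about 85 N, under the 120 N limit. The pose was at the edge of the arm's travel: joint 3 then read -1.083, and after the next move joint 5 read -0.178. The stated limits are -1.08 and -0.18 (rounded), so either could count as just past its range. I moved away from there at once.

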